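Swap the relay board of a kiln controller

ROBOT

A 7-joint arm with a two-finger parallel gripper is mounted at the origin on the work surface. World frame = base frame: x ahead of the robot, y to its left, z up, the work surface at z = 0. Lengths are in m, angles in degrees, forces in N, time in s.
With the tool pointing down it reaches from about 0.425 to 0.875 m from the base axis. Payload 4.7 kg.
Tool frame: the origin (TCP) lies at the very end of the fingers, on their centre line; the grasp point (between the pads) lies env.grip_point_offset behind it (env.grip_point_offset is the distance from the TCP to the grasp point, in m); z points along the fingers, y is the direction in which the jaws open and shut (so a half turn about z gives the same grasp; the last joint's range is limited). The gripper opens to 87 mm and grips with 3 to 60 N. Pads are 19 mm wide; open, the fingers measure 117 mm over their backs; the gripper's body (75 mm by 190 mm) begins 51 mm behind the grasp point.
Start: joints at [-69.494, 18.392, -4.016, 83.108, 1.295, 78.541, -3.26], TCP at [0.219, 0.612, 0.223] pointing down, gripper open.
Joint ranges: [-163.93, 163.93], [-17.29, 119.83], [-79.2, 71.16], [3.27, 140.29], [-89.18, 269.18], [5.43, 117.66], [-154.24, 154.24]. Speed limits (degrees/s): [147.25, 147.25, 180, 180, 180, 180, 180].

INTERFACE

Orientations are given as [roll, pitch, yaw] about the fixed x, y, z axes, in that order (R = Rz(yaw) Ry(pitch) Rx(roll)).
In Python, from cell import env gives the robot as it stands.
- The arm moves only by the tool send_rows, never from a script. Its argument "plan" is a list of rows, each a list of 7 numbers: the finger opening in mm, from 0 to 87, then the shift along the tool's x, y, z in mm, then the turn, a rotation vector about the tool's x, y, z in rad. A call has 1 to 12 rows; each row shifts and turns the commanded pose from where the row before left it, along the tool's axes as they then stand; what a row does not reach is not made up. A row lasts 1/10 s, in which the tool goes at most 50 mm and 8.59 degrees, less where a joint would pass 70% of its speed; a pose out of reach is approached as far as the arm can. A call is refused whole if a number of a shift passes 50 or a number of a turn 0.15, either way. A call with a gripper value outside its range is refused whole. The fingers move at their own pace and stop on an object; "grip_force" is the grip in N (left out, the last holds). Time passes only in rows, so rows that do not move let the fingers close. It gives the time, the measured TCP pose, the force and the opening at its end, in the units of the state.
- env.get_obs(): the state, without advancing time (a new reading comes with each control period).
- env.read_camera(name): name is "scene" or "side" or "wrist"; returns the picture (400x640x3 uint8, red, green, blue); there is no depth.
- env.get_calibration(name): a dict with "fx", "fy", "cx", "cy" (pixels), "k1" (the pictures are not rectified: a ray, as slopes to the right and down, at radius r is drawn at 1 + k1 r^2 times it, then the intrinsics apply), "extrinsics" (4x4, takes a point from camera to world coordinates). Camera axes: x right, y down, z forward; pixel columns grow to the right and rows downward; lengths in m; the calibration is good to about 2 mm. A picture is of the moment at which its call begins: read the wrist's pose just before it. get_calibration takes no time and is no camera call; for the wrist camera it gives the pose at the moment of the call.
- env.sign_off(): hands the job in, once; it reports no verdict.
Trained networks look in the newest picture that a camera, given by its name, has taken for a name from the list of things; names that differ only in an ending like _2 or _b are one class to them, and where a whole thing is asked for, a point or a joint stands for the part that bears it (a point fixed in the world has none). Each returns a list of dicts, best first, with "confidence" (0 to 1); they miss things now and then, are a little off and sometimes report something else, mostly with a low value. They report only what shows in the picture. A call takes as long as a camera call. They do not tell look-alikes from the thing itself.
- env.regions_of(camera, query): "region" (400x640 bool, what is visible of it) and "rect" ([left, top, right, bottom] in pixels, round what is visible of it).
The state is a dict: "time_s": time; "qpos": joint angles; "joint_velocities": joint speeds; "effort": joint torques, N m; "tool_pos": TCP position; "tool_rot": TCP orientation; "force": force on the tool from outside, world axes, zero at the start; "wrist_torque": the same for the moment, N m; "grip_width": finger opening in m.
Only numpy, scipy, OpenCV 4.12 (cv2) and the standard library are available. Lean on these libraries where they do the work, as an engineer would, in place of code of your own. Each camera call takes 0.05 s, during which the arm holds its last target. There are 200 camera calls.

TASK

The kiln controller lies open on the studio bench for a new relay board: first make it dead by drawing every fuse still fitted straight out of the front of the fuse block (its roof blocks them from above) and putting them all in the steel tray. Only then swing both ejector levers fully outward to pry the old board up while it is still in the socket, lift it out and stand it upright in the free slot of the wooden rack. Lower the new board from the rack into the socket, relays facing the same way as the old board's did, swing both levers fully inward to seat it home, and leave the tile, bowl, glaze jar and wooden rib where they are.

Things in the scene. Friction and masses are not known exactly. Their poses are not given: they have to be found in the camera images.
- chassis: open kiln controller, a fixed grey steel pan 220 mm (x) by 250 mm (y), walls 35 mm high; only board and levers rise above 50 mm. Origin: centre of its underside; x points away from the fuse block, y to the left. Roofed fuse block (230 mm wide, 50 mm high) at its front edge: four bays open to -x at y = -75, -25, 25, 75 mm, mouths 23 mm wide, 27 mm high, floor 16 mm up, at x = -104 mm
- socket (a point): where the origin of a fully seated board lies (12 mm above the bench; board upright, its x along the controller's x). Slot with 1.5 mm play along the tongue; flared white cheeks at y = +-33 mm, up to 42 mm above this point, 5.4 mm apart (mouths 18 mm), guide the board. With levers outward a board lowered in rests 8 mm high on their toes; a spring contact then holds it about 4 mm high until the levers' hooks press it home
- new_board_relays (a point): on the new board: middle of its relays' outer face, 18 mm from the board's origin along its x and 33 mm up; shows which way the board faces
- lever_left (a joint): angle of the left (+y) ejector lever (rad): 0 = fully inward, upright, its hook over the board's ear; 1.1 = fully outward, its toe has pried the board's ear about 8 mm up (the hook clears the ear from 1.0 on). Swings in the controller's y-z plane about a pivot 68 mm to that side of socket and 23.5 mm above it; stays where left (1 to 2 N at the tip, somewhat more while moving a board)
- lever_right (a joint): angle of the right (-y) ejector lever (rad): 0 = fully inward, upright, its hook over the board's ear; 1.1 = fully outward, its toe has pried the board's ear about 8 mm up (the hook clears the ear from 1.0 on). Swings in the controller's y-z plane about a pivot 68 mm to that side of socket and 23.5 mm above it; stays where left (1 to 2 N at the tip, somewhat more while moving a board)
- lever_left_tip (a point): top end of the left lever's arm, in its middle (66 mm from its pivot). Off-white plastic arm, 10 mm thick along the controller's x, 8 mm wide, with a 6 mm high thumb tab at the top reaching outward to 14 mm from the arm's middle
- lever_right_tip (a point): top end of the right lever's arm, in its middle (66 mm from its pivot); built like the left one. When pushing a lever back in, follow its tip's arc (inward and up): pushed level from outside it binds by friction
- old_board: relay board: green, 4 mm thick, 88 mm wide (its y), 18 to 54 mm above its origin; below it a 72 mm wide tongue; steel ears out to y = +-62 mm, 22 to 26 mm up; black handle on top, 10 mm thick (x), 44 mm wide, 54 to 88 mm up; three relays stand out 16 mm on the +x face (20 to 46 mm up, |y| < 28 mm). 160 g. Origin: middle of the tongue's lower edge; z up. This one starts seated in the socket
- new_board: relay board: green, 4 mm thick, 88 mm wide (its y), 18 to 54 mm above its origin; below it a 72 mm wide tongue; steel ears out to y = +-62 mm, 22 to 26 mm up; black handle on top, 10 mm thick (x), 44 mm wide, 54 to 88 mm up; three relays stand out 16 mm on the +x face (20 to 46 mm up, |y| < 28 mm). 160 g. Origin: middle of the tongue's lower edge; z up. This one starts upright in a slot of the rack, relays to the rack's +x
- rack: fixed wooden drying rack: base 150 mm (x) by 116 mm (y) by 18 mm high, three slots for upright boards or tiles lying along its y at x = -45, 0 and 45 mm, each an 8 mm gap between two pairs of upright dowels (8 mm thick, at y = +-37 mm, tops 64 mm above the bench, rounded). Origin: centre of its underside
- slot1 (a point): rack: middle of the slot at x = -45 mm, on top of the base (18 mm above the bench)
- slot2 (a point): rack: middle of the slot at x = 0, on top of the base
- slot3 (a point): rack: middle of the slot at x = 45 mm, on top of the base
- tile: terracotta test tile 6 mm thick, 100 mm wide, 66 mm high, standing in one slot of the rack; leave it there. Origin: centre of its lower edge
- tray: loose open steel tray 150 mm (x) by 220 mm (y), 30 mm high, walls and floor 3 mm, 0.6 kg. Origin: centre of its underside
- fuse1: white fuse carrier of the rightmost (y = -75 mm) bay; may be absent. Body 50 mm (x) by 20 (y) by 24 mm high, with a grip tab 26 mm long, 12 wide, 24 high on its -x end; 60 g. Origin: middle of the body's underside; tab's middle 38 mm towards -x. It starts in its bay with tab and 2 mm of body sticking out, slides freely, and is clear after 52 mm straight towards the controller's -x
- fuse2: white fuse carrier of the second (y = -25 mm) bay; may be absent. Body 50 mm (x) by 20 (y) by 24 mm high, with a grip tab 26 mm long, 12 wide, 24 high on its -x end; 60 g. Origin: middle of the body's underside; tab's middle 38 mm towards -x. It starts in its bay with tab and 2 mm of body sticking out, slides freely, and is clear after 52 mm straight towards the controller's -x
- fuse3: white fuse carrier of the third (y = 25 mm) bay; may be absent. Body 50 mm (x) by 20 (y) by 24 mm high, with a grip tab 26 mm long, 12 wide, 24 high on its -x end; 60 g. Origin: middle of the body's underside; tab's middle 38 mm towards -x. It starts in its bay with tab and 2 mm of body sticking out, slides freely, and is clear after 52 mm straight towards the controller's -x
- fuse4: white fuse carrier of the leftmost (y = 75 mm) bay; may be absent. Body 50 mm (x) by 20 (y) by 24 mm high, with a grip tab 26 mm long, 12 wide, 24 high on its -x end; 60 g. Origin: middle of the body's underside; tab's middle 38 mm towards -x. It starts in its bay with tab and 2 mm of body sticking out, slides freely, and is clear after 52 mm straight towards the controller's -x
- bowl: white ceramic bowl, 120 mm across, 60 mm high; a bystander, leave it alone. Origin at its underside
- glaze_jar: blue glaze jar, 70 mm across, 90 mm high; a bystander, leave it alone. Origin at its underside
- rib: dark wooden potter's rib 90 by 50 by 7 mm lying on the bench; a bystander, leave it alone. Origin at its underside
Not all that is in view belongs to the job. Leave any red or yellow look-alike of the old_board alone.

How it is judged:
By the outcome, as a careful person would: the job done as asked, in the order asked, and still so for the second after the job is handed in, with the robot touching nothing.
Of fuse1, fuse2, fuse3, fuse4 only 2 to 4 are there at a start; the rules pass over those that are not, and their reading is None.
At some moment in a run one of tray, fuse1, fuse2, fuse3, fuse4 may be knocked a few centimetres aside while the robot is not near it.
It also fails if it takes over 208 s, if anything falls off the work surface, if the arm or the gripper's body presses on something with over 40 N, if the wrist force passes 120 N, or if a joint passes its speed limit or range.

## Working session

There is one attempt and no reset: what is moved stays moved. The work goes in short steps, Python scripts to look and compute and a tool call to move; the robot and the scene stay as the last step left them, time stands still between calls to the robot, and variables do not carry over. Pictures are saved under pics/ and viewed, about 12 in all and at most 16, crops included, and the job is handed in when it is done.

Besides the shell and the picture viewer there is one more tool, called after ">>>" as name(argument=value, ...), one argument or row to a line, values as JSON. send_rows: Moves the arm, as the interface text tells. Its arguments: {"type":"object","properties":{"plan":{"type":"array"},"grip_force":{"type":"number"}},"required":["plan"]}

```bash
mkdir -p pics; ls; python3 - <<'E'
from cell import env
import cv2,numpy as np
o=env.get_obs(); print({k:np.round(v,3).tolist() for k,v in o.items()}); print(env.grip_point_offset)
for c in ["scene","side","wrist"]:
    im=env.read_camera(c); cv2.imwrite(f"pics/{c}0.png",im[:,:,::-1])
    k=env.get_calibration(c); print(c,{a:np.round(b,4).tolist() for a,b in k.items()})
E
```

```text
pics
{'time_s': 0.0, 'qpos': [-69.493, 18.439, -4.019, 83.177, 1.295, 78.539, -3.262], 'joint_velocities': [0.037, -0.006, 0.042, -0.043, 0.017, -0.024, 0.024], 'effort': [0.0, -49.13, -0.404, -31.252, -0.064, 0.044, 0.0], 'tool_pos': [0.219, 0.611, 0.221], 'tool_rot': [-179.89, 0.004, 160.304], 'force': [-0.614, 0.222, 0.261], 'wrist_torque': [0.005, 0.011, 0.064], 'grip_width': 0.087}
0.0187
scene {'fx': 413.9904, 'fy': 413.9904, 'cx': 318.8663, 'cy': 206.0428, 'k1': -0.0266, 'extrinsics': [[0.6353, 0.6237, -0.4554, 0.949], [0.7723, -0.5114, 0.377, -0.361], [0.0023, -0.5912, -0.8065, 0.8832], [0.0, 0.0, 0.0, 1.0]]}
side {'fx': 481.6302, 'fy': 481.6302, 'cx': 314.2333, 'cy': 194.594, 'k1': 0.0178, 'extrinsics': [[0.8252, -0.4275, 0.3691, -0.0126], [-0.5646, -0.6422, 0.5185, -0.7618], [0.0154, -0.6363, -0.7713, 1.1859], [0.0, 0.0, 0.0, 1.0]]}
wrist {'fx': 333.1237, 'fy': 333.1237, 'cx': 316.6865, 'cy': 202.3569, 'k1': -0.0284, 'extrinsics': [[0.3371, 0.9111, 0.2371, 0.1541], [0.9415, -0.3258, -0.0866, 0.6341], [-0.0016, 0.2524, -0.9676, 0.3837], [0.0, 0.0, 0.0, 1.0]]}
```

View pics/scene0.png

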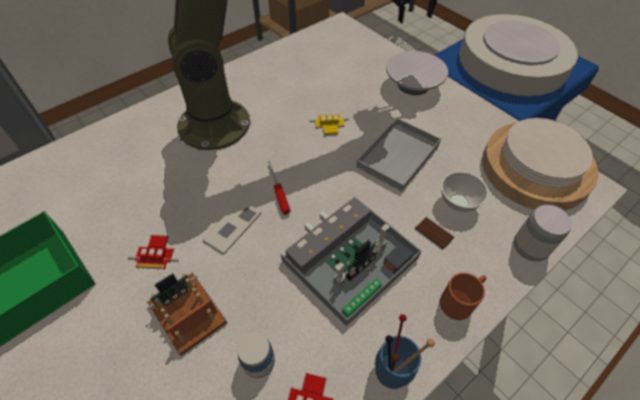

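View pics/side0.png

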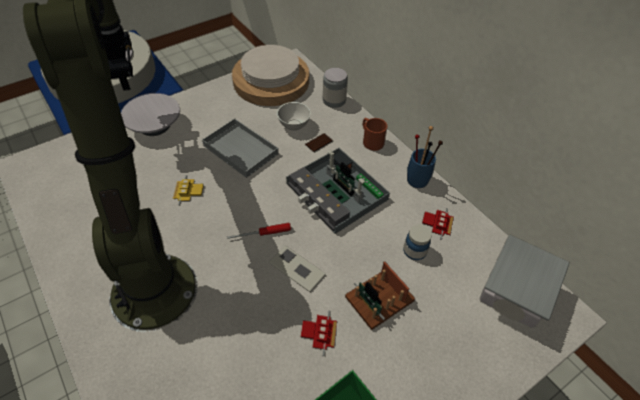

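The scene picture shows the chassis around (350,258), rack (187,312), tray (400,153). The side picture shows the chassis at (337,190), fuses at (310,205), rack (380,295) and tray (240,147). I'll enlarge these.

```bash
cat > h.py <<'E'
import cv2,numpy as np
from cell import env
def KD(c):
    k=env.get_calibration(c)
    return np.array([[k["fx"],0,k["cx"]],[0,k["fy"],k["cy"]],[0,0,1]]),np.array([k["k1"],0,0,0,0]),np.array(k["extrinsics"])
def proj(c,P,cal=None):
    K,d,E=cal or KD(c); T=np.linalg.inv(E); P=np.atleast_2d(np.asarray(P,float))
    return cv2.projectPoints(P,cv2.Rodrigues(T[:3,:3])[0],T[:3,3],K,d)[0][:,0]
def onz(c,uv,z,cal=None):
    K,d,E=cal or KD(c)
    n=cv2.undistortPoints(np.array(uv,float).reshape(-1,1,2),K,d)[:,0]
    r=np.c_[n,np.ones(len(n))]@E[:3,:3].T
    return E[:3,3]+r*((z-E[2,3])/r[:,2])[:,None]
def T2(x,y,yaw):
    c,s=np.cos(yaw),np.sin(yaw); return lambda P:np.atleast_2d(P)@np.array([[c,s,0],[-s,c,0],[0,0,1]])+[x,y,0]
def crop(src,box,f,out):
    im=cv2.imread(src) if isinstance(src,str) else src; l,t,r,b=box
    cv2.imwrite(out,cv2.resize(im[t:b,l:r],None,fx=f,fy=f,interpolation=cv2.INTER_CUBIC))
E
python3 - <<'E'
from h import *
a=cv2.imread("pics/side0.png")[135:245,275:405]; b=cv2.imread("pics/scene0.png")[185:330,270:430]
c=cv2.imread("pics/scene0.png")[230:360,120:240]; d=cv2.imread("pics/side0.png")[255:335,335:425]
f=lambda x,w,h:cv2.resize(x,(w,h),interpolation=cv2.INTER_CUBIC)
t=np.hstack([f(b,400,362),f(a,400,338+24)]); u=np.hstack([f(c,220,238),f(d,268,238),np.zeros((238,312,3),np.uint8)])
cv2.imwrite("pics/m1.png",np.vstack([t,u]))
for c in ["scene","side"]:
  env.read_camera(c)
  for n in ["chassis","rack","tray","old_board","new_board","tile","fuse1","lever_left","lever_right"]:
    for r in env.regions_of(c,n)[:5]:
        ys,xs=np.nonzero(r["region"]); print(c,n,round(r["confidence"],2),r["rect"],np.round([xs.mean(),ys.mean()],1), np.round(onz(c,[[xs.mean(),ys.mean()]],0.02)[0,:2],3))
E
```

```text
scene chassis 0.82 [284.2, 195.2, 417.9, 326.8] [349.4 258.7] [0.627 0.   ]
scene chassis 0.61 [378.7, 226.3, 386.5, 249.4] [381.3 236.3] [0.63  0.103]
scene rack 0.67 [150.4, 269.8, 228.9, 351.5] [188.3 316. ] [ 0.51  -0.365]
scene rack 0.26 [414.9, 219.3, 452.2, 251.0] [434.7 232.4] [0.706 0.213]
scene tray 0.69 [357.4, 119.1, 438.1, 192.2] [397.7 154.1] [0.462 0.333]
scene old_board 0.82 [289.2, 370.9, 330.8, 399.6] [310.  388.8] [ 0.794 -0.253]
scene old_board 0.66 [311.9, 113.3, 344.7, 137.3] [328.9 123.3] [0.241 0.264]
scene old_board 0.62 [345.9, 239.6, 374.9, 272.5] [362.1 256.5] [0.641 0.028]
scene new_board 0.76 [152.7, 271.3, 197.4, 306.5] [170.4 288.6] [ 0.428 -0.365]
scene tile 0.57 [169.0, 303.5, 216.2, 340.0] [192.9 318.6] [ 0.522 -0.36 ]
scene tile 0.56 [235.9, 330.1, 274.9, 379.2] [255.9 355. ] [ 0.672 -0.298]
scene tile 0.16 [151.5, 270.1, 187.2, 304.1] [169.5 288.8] [ 0.427 -0.366]
scene fuse1 0.54 [345.3, 240.2, 374.3, 273.8] [362.  256.8] [0.642 0.027]
scene fuse1 0.53 [318.3, 213.9, 327.0, 218.2] [322.3 215.9] [0.491 0.029]
scene fuse1 0.48 [306.4, 223.8, 313.6,
[... 570 characters left out ...]
99 -0.273]
side old_board 0.58 [301.3, 313.9, 337.6, 352.8] [320.4 331.5] [ 0.304 -0.359]
side old_board 0.51 [334.1, 163.6, 353.4, 189.1] [344.8 175. ] [0.675 0.035]
side new_board 0.97 [360.6, 287.6, 382.5, 316.7] [370.2 297.3] [ 0.469 -0.355]
side tile 0.57 [381.4, 261.3, 406.9, 299.5] [394.7 280.1] [ 0.557 -0.351]
side tile 0.38 [340.9, 272.5, 412.8, 327.7] [378.9 301.7] [ 0.48  -0.378]
side fuse1 0.65 [297.5, 193.2, 311.0, 197.1] [303.5 197.2] [0.512 0.032]
side fuse1 0.55 [312.1, 208.7, 321.0, 213.8] [313.2 207.6] [ 0.513 -0.019]
side lever_left 0.44 [330.7, 153.6, 336.0, 168.2] [331.3 158.8] [0.68  0.118]
side lever_right 0.19 [361.1, 285.3, 383.4, 312.7] [370.3 297.3] [ 0.469 -0.355]
```

View pics/m1.png

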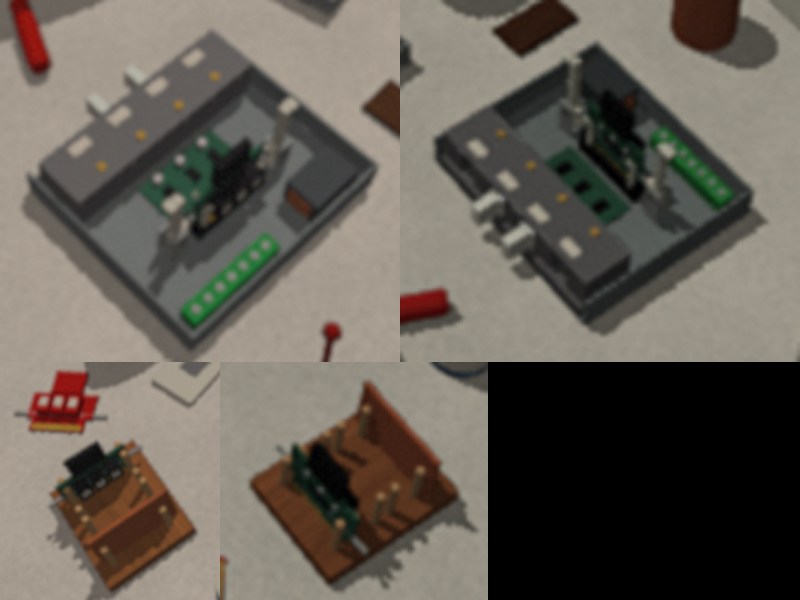

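```bash
python3 - <<'E'
from h import *
p=onz("scene",[[346,323],[421.2,251]],.035); print(p, p[1]-p[0])
d=p[1]-p[0]; yaw=np.arctan2(-d[0],d[1]); ax=np.array([np.cos(yaw),np.sin(yaw)])
print("chassis", np.degrees(yaw), p.mean(0)[:2]-ax*.11, np.linalg.norm(d))
# side : tops of chassis +x edge
q=onz("side",[[275+(190)/400*130+0,135+315/362*110],[275+350/400*130,135+190/362*110]],.035); print("side",q,q[1]-q[0])
r=onz("scene",[[148.4,311.8],[180,353.3],[226.4,325.5],[193.6,274]],.015); print("rack scene",r.round(3), r.mean(0))
s=onz("side",[[345.7,295.3],[371.9,329.2],[414.6,299.]],.015); print("rack side",s.round(3),(s[0]+s[2])/2)
# lever tips / board handles by triangulation guess
print(onz("scene",[[270+287/2.5,185+103/2.5],[270+172/2.5,185+200/2.5]],.1015), onz("side",[[275+575/400*130-130,135+60/362*110],[275+262/400*130,135+148/362*110]],.1015))
E
```

```text
[[ 0.74249129 -0.11458156  0.035     ]
 [ 0.72464266  0.13856365  0.035     ]] [-0.01784863  0.2531452   0.        ]
chassis 4.033106944167724 [0.62383938 0.00425443] 0.253773654495685
side [[ 0.51568406 -0.13743339  0.035     ]
 [ 0.73573641 -0.11065767  0.035     ]] [0.22005235 0.02677571 0.        ]
rack scene [[ 0.444 -0.428  0.015]
 [ 0.568 -0.418  0.015]
 [ 0.579 -0.311  0.015]
 [ 0.425 -0.305  0.015]] [ 0.50409567 -0.36570757  0.015     ]
rack side [[ 0.42  -0.311  0.015]
 [ 0.418 -0.426  0.015]
 [ 0.567 -0.423  0.015]] [ 0.49339743 -0.36722108  0.015     ]
[[ 0.64589685  0.08380342  0.1015    ]
 [ 0.654172   -0.06145651  0.1015    ]] [[ 0.64767816  0.07551969  0.1015    ]
 [ 0.65309462 -0.06226245  0.1015    ]]
```

```bash
cat >> h.py <<'E'
from scipy.spatial.transform import Rotation as Ro
def plan(legs,start=None,rmax=.14,smax=45):
    """legs: list of (x,y,z,yaw[deg]) ; prints rows: rotate first, then translate"""
    o=env.get_obs()
    p=np.array(o["tool_pos"]) if start is None else np.array(start[:3])
    R=Ro.from_euler("xyz",o["tool_rot"],degrees=True) if start is None else Ro.from_euler("xyz",[180,0,start[3]],degrees=True)
    for x,y,z,w in legs:
        R2=Ro.from_euler("xyz",[180,0,w],degrees=True)
        rv=(R.inv()*R2).as_rotvec(); n=int(np.ceil(abs(rv).max()/rmax))
        if abs(rv).max()>.004: print(f"  turn x{n}:",np.round(rv/max(n,1),4).tolist())
        d=R2.inv().apply(np.array([x,y,z])-p)*1000; m=max(1,int(np.ceil(np.linalg.norm(d)/smax)))
        print(f"  shift x{m}:",np.round(d/m,2).tolist(),"total",np.round(d,1).tolist())
        p=np.array([x,y,z]);R=R2
E
python3 - <<'E'
from h import *
plan([(.565,0,.29,184.5)])
E
```

```text
turn x4: [0.0, 0.0, -0.1056]
  shift x16: [-18.55, -39.83, -4.21] total [-296.8, -637.2, -67.4]
```

>>> send_rows(
  plan=[
    [40,-18.5,-39.8,-4.2,0,0,0],
    [40,-18.5,-39.8,-4.2,0,0,0],
    [40,-18.5,-39.8,-4.2,0,0,0],
    [40,-18.5,-39.8,-4.2,0,0,0],
    [40,-18.5,-39.8,-4.2,0,0,0],
    [40,-18.5,-39.8,-4.2,0,0,0],
    [40,-18.5,-39.8,-4.2,0,0,0],
    [40,-18.5,-39.8,-4.2,0,0,0],
    [40,-18.5,-39.8,-4.2,0,0,0],
    [40,-18.5,-39.8,-4.2,0,0,0],
  ],
  grip_force=20,
)

```text
time_s: 2.15
tool_pos: [0.2717, 0.2363, 0.2555]
tool_rot: [-178.8, -0.7, 160.4]
force: [0.7, 1.5, 1.1]
grip_width: 0.0401
```

```bash
python3 - <<'E'
from h import *
print(env.get_obs()["tool_pos"],env.get_obs()["tool_rot"],env.get_obs()["qpos"])
plan([(.565,0,.29,184.5)])
E
```

```text
[0.27173874 0.2362786  0.25549517] [-178.82221257   -0.7352332   160.42548321] [-27.51301163 -17.28636905 -13.92951975 114.99096522  -4.18773797
  83.22495318  30.19183133]
  turn x4: [-0.0044, -0.0042, -0.105]
  shift x9: [-30.42, -28.73, -3.83] total [-273.8, -258.6, -34.5]
```

>>> send_rows(
  plan=[
    [40,-44,-15.4,-4.2,0,0,0],
    [40,-44,-15.4,-4.2,0,0,0],
    [40,-44,-15.4,-4.2,0,0,0],
    [40,-44,-15.4,-4.2,0,0,0],
    [40,-44,-15.4,-4.2,0,0,0],
    [40,-44,-15.4,-4.2,0,0,0],
    [40,-44,-15.4,-4.2,0,0,0],
    [40,-44,-15.4,-4.2,0,0,0],
    [40,0,0,0,-0.0044,-0.0042,-0.105],
    [40,0,0,0,-0.0044,-0.0042,-0.105],
    [40,0,0,0,-0.0044,-0.0042,-0.105],
    [40,0,0,0,-0.0044,-0.0042,-0.105],
  ],
)

```text
time_s: 3.35
tool_pos: [0.5626, 0.003, 0.2858]
tool_rot: [-180.0, -0.1, -175.3]
force: [1.4, 0.4, -0.1]
grip_width: 0.04
```

```bash
python3 - <<'E'
from h import *
o=env.get_obs();print(o["tool_pos"],o["tool_rot"],o["qpos"],o["time_s"])
im=env.read_camera("wrist")[:,:,::-1]; cv2.imwrite("pics/w1.png",im); np.save("w1cal.npy",np.array(KD("wrist"),dtype=object),allow_pickle=True)
crop(im,(0,0,640,400),1.25,"pics/w1b.png")
E
```

```text
[0.56260294 0.00303614 0.28575286] [-1.79969041e+02 -1.15340939e-01 -1.75341412e+02] [-11.17454185   6.34074539   8.91614838  90.47159744  -0.95147763
  83.37856159  92.45819017] 3.35
```

View pics/w1b.png

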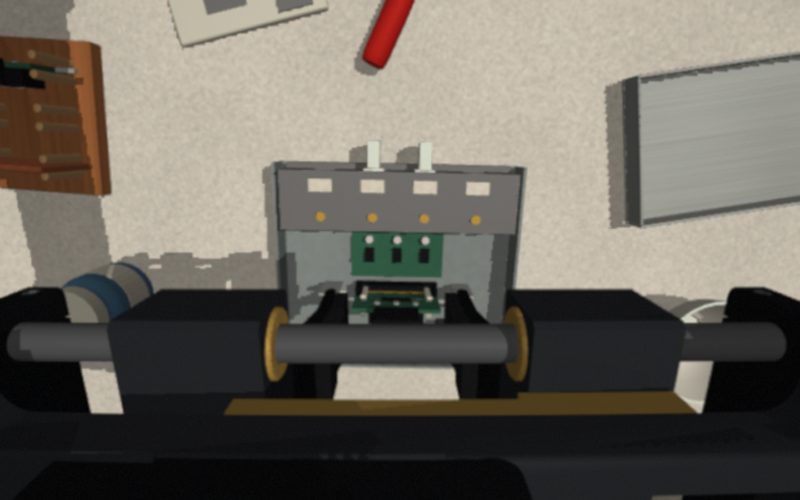

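The wrist view (×1.25) shows fuses 2 and 3 only, with tab ends at (374,142) and (425,142), block roof front corners at (276,162) and (524,167), and tray edges at (625,78) and (638,226).

```bash
python3 - <<'E'
from h import *
cal=tuple(np.load("w1cal.npy",allow_pickle=True)); cal=tuple(np.array(c,float) for c in cal)
f=lambda uv,z:onz("wrist",np.array(uv)/1.25,z,cal)
t=f([[374.5,142],[425.5,142]],.04); print("tab ends",t.round(4))
a=f([[276,170],[524,174],[279,229],[518,235]],.05); print("roof",a.round(4),np.linalg.norm(a[1]-a[0]),np.linalg.norm(a[3]-a[2]))
for v in (a[1]-a[0],a[3]-a[2],t[1]-t[0]): print(np.degrees(np.arctan2(-v[0],v[1])),np.linalg.norm(v))
print("tray",f([[625,78],[638,226]],.03).round(4))
print("rack",f([[101,45],[108,193]],.018).round(4))
for q in ("fuse1","tray","chassis"):
  for r in env.regions_of("wrist",q)[:4]:
    print(q,r["confidence"],np.round(r["rect"],1))
E
```

```text
tab ends [[ 0.4927 -0.0245  0.04  ]
 [ 0.4886  0.0237  0.04  ]]
roof [[ 0.5258 -0.1147  0.05  ]
 [ 0.5097  0.1187  0.05  ]
 [ 0.5823 -0.1109  0.05  ]
 [ 0.5685  0.1222  0.05  ]] 0.23393925794614906 0.2335482575603735
3.9574721274100524 0.23393925794614906
3.4024333574098518 0.2335482575603735
4.867290022188633 0.04837901006635691
tray [[0.413  0.2067 0.03  ]
 [0.5521 0.251  0.03  ]]
rack [[ 0.4228 -0.2954  0.018 ]
 [ 0.5661 -0.2994  0.018 ]]
fuse1 0.82 [329.1 113.4 347.6 138.7]
fuse1 0.75 [290.6 115.2 304.5 133. ]
fuse1 0.68 [  0.  122.6  73.9 138.7]
fuse1 0.27 [  1.5  28.2  88.1 161.3]
tray 0.8 [500.   38.3 640.  180.2]
chassis 0.66 [216.6 128.2 421.6 295. ]
chassis 0.22 [297.1 114.7 304.3 135.5]
```

```bash
python3 - <<'E'
from h import *
plan([(.499,.025,.10,184),(.499,.025,.014,184),(.435,.0205,.014,184),(.435,.0205,.09,184),(.415,.365,.09,184),(.415,.365,.008,184)])
E
```

```text
turn x1: [-0.0007, -0.002, 0.0048]
  shift x5: [12.36, 5.26, 37.18] total [61.8, 26.3, 185.9]
  shift x2: [0.0, -0.0, 43.0] total [0.0, -0.0, 86.0]
  shift x2: [32.08, -0.01, -0.0] total [64.2, -0.0, -0.0]
  shift x2: [0.0, 0.0, -38.0] total [0.0, 0.0, -76.0]
  shift x8: [-0.51, 43.13, 0.0] total [-4.1, 345.1, 0.0]
  shift x2: [0.0, -0.0, 41.0] total [0.0, -0.0, 82.0]
```

>>> send_rows(
  plan=[
    [34,12.4,5.3,37.2,-0.0007,-0.002,0.0048],
    [34,12.4,5.3,37.2,0,0,0],
    [34,12.4,5.3,37.2,0,0,0],
    [34,12.4,5.3,37.2,0,0,0],
    [34,12.4,5.3,37.2,0,0,0],
    [34,0,0,30,0,0,0],
    [34,0,0,30,0,0,0],
    [34,0,0,26,0,0,0],
    [34,0,0,0,0,0,0],
  ],
)

```text
time_s: 4.45
tool_pos: [0.4954, 0.0248, 0.0107]
tool_rot: [-180.0, -0.4, -175.9]
force: [0.3, -0.2, 0.3]
grip_width: 0.0342
```

>>> send_rows(
  plan=[
    [0,0,0,0,0,0,0],
    [0,0,0,0,0,0,0],
    [0,0,0,0,0,0,0],
    [0,0,0,0,0,0,0],
    [0,0,0,0,0,0,0],
    [0,0,0,0,0,0,0],
  ],
)

```text
time_s: 5.05
tool_pos: [0.4994, 0.0249, 0.015]
tool_rot: [180.0, 0.1, -175.9]
force: [-2.1, -0.9, 5.8]
grip_width: 0.0118
```

>>> send_rows(
  plan=[
    [0,12,0,0,0,0,0],
    [0,16,0,0,0,0,0],
    [0,16,0,0,0,0,0],
    [0,16,0,0,0,0,0],
    [0,4,0,0,0,0,0],
    [0,0,0,0,0,0,0],
  ],
)

```text
time_s: 5.65
tool_pos: [0.4341, 0.0204, 0.0138]
tool_rot: [180.0, -0.0, -175.8]
force: [0.0, 1.2, -1.3]
grip_width: 0.0114
```

>>> send_rows(
  plan=[
    [0,0,0,-38,0,0,0],
    [0,0,0,-38,0,0,0],
    [0,-0.5,43,0,0,0,0],
    [0,-0.5,43,0,0,0,0],
    [0,-0.5,43,0,0,0,0],
    [0,-0.5,43,0,0,0,0],
    [0,-0.5,43,0,0,0,0],
    [0,-0.5,43,0,0,0,0],
    [0,-0.5,43,0,0,0,0],
    [0,-0.5,43,0,0,0,0],
    [0,0,0,0,0,0,0],
    [0,0,0,0,0,0,0],
  ],
)

```text
time_s: 6.85
tool_pos: [0.4136, 0.365, 0.0892]
tool_rot: [-180.0, -0.1, -175.7]
force: [0.9, -0.9, -0.7]
grip_width: 0.012
```

```bash
python3 - <<'E'
from h import *
o=env.get_obs();print(o["tool_pos"],o["tool_rot"],o["grip_width"])
im=env.read_camera("side")[:,:,::-1]; crop(im,(170,80,420,280),2.4,"pics/s2.png")
for r in env.regions_of("side","tray")[:2]: print(r["confidence"],r["rect"])
E
```

```text
[0.41355377 0.36501735 0.08924656] [-1.79995232e+02 -5.08070134e-02 -1.75705241e+02] 0.011979576658300935
0.58 [206.1, 125.3, 277.0, 179.2]
```

View pics/s2.png

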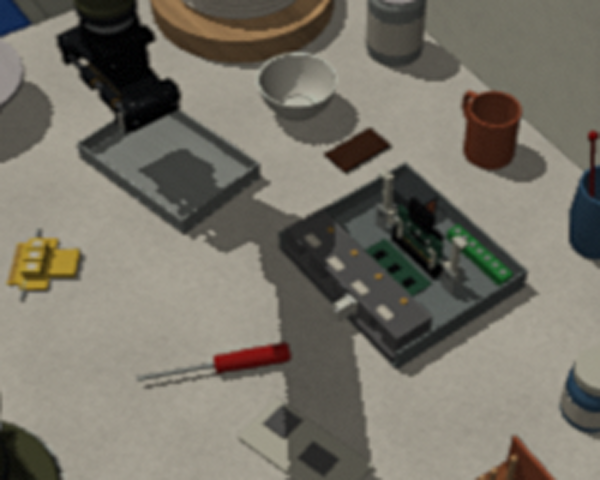

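>>> send_rows(
  plan=[
    [0,0,0,40,0,0,0],
    [0,0,0,32,0,0,0],
    [0,0,0,9,0,0,0],
    [0,0,0,0,0,0,0],
    [30,0,0,0,0,0,0],
    [30,0,0,0,0,0,0],
    [30,0,0,0,0,0,0],
  ],
)

```text
time_s: 7.65
tool_pos: [0.415, 0.3645, 0.0105]
tool_rot: [179.9, 0.1, -175.9]
force: [-0.2, -0.4, 0.3]
grip_width: 0.0269
```

```bash
python3 - <<'E'
from h import *
o=env.get_obs();p=o["tool_pos"];print(p,o["grip_width"])
plan([(p[0],p[1],.10,184),(.5025,-.0247,.10,184),(.5025,-.0247,.0145,184),(.4385,-.029,.0145,184),(.4385,-.029,.09,184),(.43,.295,.09,184),(.43,.295,.008,184)])
E
```

```text
[0.41503966 0.36453133 0.01053773] 0.026930789227897274
  shift x2: [0.0, 0.0, -44.73] total [0.0, 0.0, -89.5]
  shift x9: [-6.68, -43.82, -0.0] total [-60.1, -394.4, -0.0]
  shift x2: [0.0, -0.0, 42.75] total [0.0, -0.0, 85.5]
  shift x2: [32.07, 0.09, 0.0] total [64.1, 0.2, 0.0]
  shift x2: [0.0, 0.0, -37.75] total [0.0, 0.0, -75.5]
  shift x8: [-1.77, 40.48, 0.0] total [-14.1, 323.8, 0.0]
  shift x2: [0.0, -0.0, 41.0] total [0.0, -0.0, 82.0]
```

>>> send_rows(
  plan=[
    [34,0,0,-44.7,0,0,0],
    [34,0,0,-44.7,0,0,0],
    [34,-6.7,-43.8,0,0,0,0],
    [34,-6.7,-43.8,0,0,0,0],
    [34,-6.7,-43.8,0,0,0,0],
    [34,-6.7,-43.8,0,0,0,0],
    [34,-6.7,-43.8,0,0,0,0],
    [34,-6.7,-43.8,0,0,0,0],
    [34,-6.7,-43.8,0,0,0,0],
    [34,-6.7,-43.8,0,0,0,0],
    [34,-6.7,-43.8,0,0,0,0],
    [34,0,0,0,0,0,0],
  ],
)

```text
time_s: 8.85
tool_pos: [0.5039, -0.0325, 0.0996]
tool_rot: [-179.8, 0.2, -176.4]
force: [0.2, -0.0, 0.3]
grip_width: 0.0341
```

```bash
python3 - <<'E'
from h import *
o=env.get_obs();print(o["tool_pos"])
im=env.read_camera("wrist")[:,:,::-1]; cv2.imwrite("pics/w2.png",im)
for r in env.regions_of("wrist","fuse2")[:3]:
    print(r["confidence"],np.round(r["rect"]),)
C=T2(.6225,.009,np.radians(4)); print(proj("wrist",C([[-.132,-.031,.04],[-.132,-.019,.04],[-.106,-.025,.04],[-.132,.025,.04]])).round())
E
```

```text
[ 0.50391688 -0.03251772  0.09956999]
0.64 [315. 193. 343. 240.]
[[312. 204.]
 [329. 204.]
 [320. 239.]
 [393. 204.]]
```

View pics/w2.png

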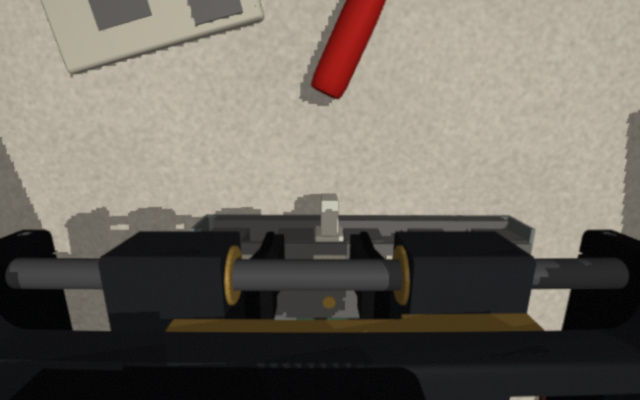

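>>> send_rows(
  plan=[
    [34,0,0,0,0,0,0],
    [34,0,0,30,0,0,0],
    [34,0,0,30,0,0,0],
    [34,0,0,25,0,0,0],
    [34,0,0,0,0,0,0],
    [0,0,0,0,0,0,0],
    [0,0,0,0,0,0,0],
    [0,0,0,0,0,0,0],
    [0,0,0,0,0,0,0],
    [0,0,0,0,0,0,0],
  ],
)

```text
time_s: 9.95
tool_pos: [0.5026, -0.0254, 0.0141]
tool_rot: [-180.0, 0.0, -175.9]
force: [-4.8, -3.3, 4.5]
grip_width: 0.0117
```

>>> send_rows(
  plan=[
    [0,12,0,0,0,0,0],
    [0,16,0,0,0,0,0],
    [0,16,0,0,0,0,0],
    [0,16,0,0,0,0,0],
    [0,4,0,0,0,0,0],
    [0,0,0,0,0,0,0],
  ],
)

```text
time_s: 10.55
tool_pos: [0.4389, -0.0294, 0.0136]
tool_rot: [180.0, 0.1, -175.8]
force: [1.7, -0.7, 0.3]
grip_width: 0.0118
```

>>> send_rows(
  plan=[
    [0,0,0,-38,0,0,0],
    [0,0,0,-38,0,0,0],
    [0,-1.8,40.5,0,0,0,0],
    [0,-1.8,40.5,0,0,0,0],
    [0,-1.8,40.5,0,0,0,0],
    [0,-1.8,40.5,0,0,0,0],
    [0,-1.8,40.5,0,0,0,0],
    [0,-1.8,40.5,0,0,0,0],
    [0,-1.8,40.5,0,0,0,0],
    [0,-1.8,40.5,0,0,0,0],
    [0,0,0,0,0,0,0],
    [0,0,0,0,0,0,0],
  ],
)

```text
time_s: 11.75
tool_pos: [0.4298, 0.296, 0.0891]
tool_rot: [180.0, 0.0, -175.7]
force: [0.7, -0.8, -0.3]
grip_width: 0.0118
```

```bash
python3 - <<'E'
from h import *
o=env.get_obs();print(o["tool_pos"],o["grip_width"])
cal=KD("wrist")
im=env.read_camera("wrist")[:,:,::-1]; cv2.imwrite("pics/w3.png",im)
for q in ("tray","fuse3"):
  for r in env.regions_of("wrist",q)[:3]: print(q,r["confidence"],np.round(r["rect"]))
E
```

```text
[0.42980108 0.29599014 0.08912405] 0.011849147119632876
tray 0.86 [211. 127. 537. 330.]
fuse3 0.91 [303. 236. 331. 317.]
fuse3 0.81 [389. 180. 427. 234.]
```

View pics/w3.png

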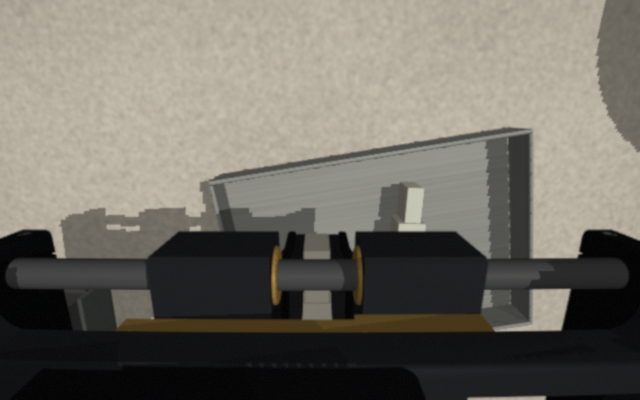

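>>> send_rows(
  plan=[
    [0,0,0,40,0,0,0],
    [0,0,0,32,0,0,0],
    [0,0,0,9,0,0,0],
    [0,0,0,0,0,0,0],
    [30,0,0,0,0,0,0],
    [30,0,0,0,0,0,0],
    [30,0,0,0,0,0,0],
    [30,0,0,-40,0,0,0],
    [30,0,0,-50,0,0,0],
    [30,0,0,-50,0,0,0],
    [30,0,0,-50,0,0,0],
    [30,0,0,-50,0,0,0],
  ],
)

```text
time_s: 13.1
tool_pos: [0.4295, 0.2944, 0.2515]
tool_rot: [179.9, 0.1, -175.8]
force: [1.8, 1.2, -0.5]
grip_width: 0.0301
```

>>> send_rows(
  plan=[
    [30,0,0,0,0,0,0.131],
    [30,0,0,0,0,0,0.131],
    [30,0,0,0,0,0,0.131],
    [30,0,0,0,0,0,0.131],
    [30,0,0,0,0,0,0.131],
    [30,0,0,0,0,0,0.131],
    [30,0,0,0,0,0,0.131],
    [30,0,0,0,0,0,0.131],
    [30,0,0,0,0,0,0.131],
    [30,0,0,0,0,0,0.131],
    [30,0,0,0,0,0,0.131],
    [30,0,0,0,0,0,0.131],
  ],
)

```text
time_s: 14.3
tool_pos: [0.4298, 0.2946, 0.2492]
tool_rot: [179.9, -0.0, 93.8]
force: [-0.5, -0.8, 0.4]
grip_width: 0.03
```

```bash
python3 - <<'E'
from h import *
o=env.get_obs();print(o["tool_pos"],o["tool_rot"],o["qpos"])
plan([(.65,-.12,.25,94)])
E
```

```text
[0.42975429 0.29462112 0.2492408 ] [ 1.79924984e+02 -4.07312143e-02  9.37770832e+01] [-28.95420591   2.30297022  -8.63729149  98.8398324    0.36052965
  78.79850762 -33.87708825]
  shift x11: [-39.0, 17.34, -0.07] total [-429.0, 190.8, -0.8]
```

>>> send_rows(
  plan=[
    [30,-39,17.3,0,0,0,0],
    [30,-39,17.3,0,0,0,0],
    [30,-39,17.3,0,0,0,0],
    [30,-39,17.3,0,0,0,0],
    [30,-39,17.3,0,0,0,0],
    [30,-39,17.3,0,0,0,0],
    [30,-39,17.3,0,0,0,0],
    [30,-39,17.3,0,0,0,0],
    [30,-39,17.3,0,0,0,0],
    [30,-39,17.3,0,0,0,0],
    [30,-39,17.3,0,0,0,0],
    [30,0,0,0,0,0,0],
  ],
)

```text
time_s: 15.5
tool_pos: [0.6506, -0.1282, 0.2482]
tool_rot: [180.0, 0.3, 93.5]
force: [0.2, -0.7, -0.5]
grip_width: 0.0296
```

>>> send_rows(
  plan=[
    [30,0,0,0,0,0,0],
    [30,0,0,0,0,0,0],
    [30,0,0,0,0,0,0],
    [30,0,0,0,0,0,0],
  ],
)

```text
time_s: 15.9
tool_pos: [0.65, -0.1183, 0.2488]
tool_rot: [180.0, -0.0, 94.2]
force: [-0.2, -0.0, -0.1]
grip_width: 0.0298
```

```bash
python3 - <<'E'
from h import *
o=env.get_obs();print(o["tool_pos"],o["tool_rot"])
cal=KD("wrist"); np.save("cal4.npy",np.array(cal,dtype=object),allow_pickle=True)
im=env.read_camera("wrist")[:,:,::-1]; cv2.imwrite("pics/w4.png",im); crop(im,(190,40,490,260),2.6,"pics/w4b.png")
for q in ("old_board","lever_left","lever_right"):
  for r in env.regions_of("wrist",q)[:2]: print(q,r["confidence"],np.round(r["rect"]))
C=T2(.6225,.009,np.radians(4)); sx=.0276
P=C([[sx,.068,.1015],[sx,-.068,.1015],[sx,.022,.1],[sx,-.022,.1],[sx,.044,.066],[sx,-.044,.066]]); print((proj("wrist",P,cal)-[190,40])*2.6)
E
```

```text
[ 0.64996952 -0.11825461  0.24877469] [ 1.79963292e+02 -2.91864320e-02  9.42092109e+01]
old_board 0.7 [324.   2. 349. 110.]
old_board 0.67 [ 63. 294. 102. 330.]
lever_left 0.53 [323. 113. 335. 138.]
lever_right 0.8 [320. 115. 334. 140.]
[[ 361.41891869 -225.60826676]
 [ 356.82280649  217.52094303]
 [ 359.65162856  -64.62184542]
 [ 358.173703     77.9516252 ]
 [ 357.07068072 -103.84443255]
 [ 354.59911597  150.97404687]]
```

View pics/w4b.png

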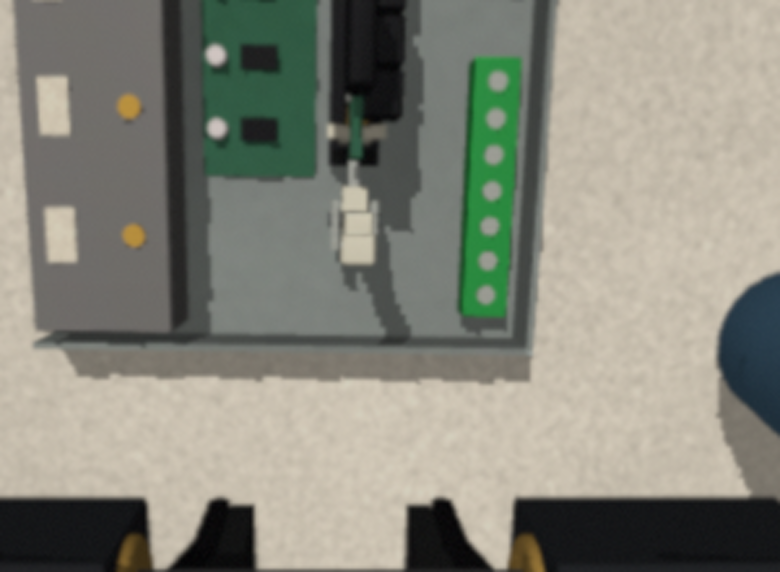

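The view shows the right lever top at (358,224), about 6 px (2 mm) to -y of the prediction. The handle is at x≈360, as predicted. That puts the socket at about (0.6505, 0.0087), yaw 4°.

```bash
python3 - <<'E'
from h import *
plan([(.6552,-.0591,.13,94),(.6552,-.0591,.0728,94)])
print("later");plan([(.6458,.0765,.13,94),(.6458,.0765,.0728,94)],start=(.6552+.0035,-.0591-.0498,.13,94))
E
```

```text
shift x3: [19.93, 3.14, 39.48] total [59.8, 9.4, 118.4]
  shift x2: [0.0, -0.0, 28.6] total [0.0, -0.0, 57.2]
later
  shift x5: [37.17, 0.01, 0.0] total [185.8, 0.1, 0.0]
  shift x2: [0.0, -0.0, 28.6] total [0.0, -0.0, 57.2]
```

>>> send_rows(
  plan=[
    [40,20,3.1,39.5,0,0,-0.0036],
    [40,20,3.1,39.5,0,0,0],
    [40,20,3.1,39.5,0,0,0],
    [40,0,0,0,0,0,0],
    [40,0,0,28.6,0,0,0],
    [40,0,0,28.6,0,0,0],
    [40,0,0,0,0,0,0],
    [0,0,0,0,0,0,0],
    [0,0,0,0,0,0,0],
    [0,0,0,0,0,0,0],
    [0,0,0,0,0,0,0],
    [0,0,0,0,0,0,0],
  ],
  grip_force=15,
)

```text
time_s: 17.3
tool_pos: [0.6557, -0.0595, 0.0738]
tool_rot: [179.9, 0.0, 94.3]
force: [0.6, 0.5, 1.7]
grip_width: 0.0107
```

>>> send_rows(
  plan=[
    [0,-5.6,0,0.3,0,0,0],
    [0,-5.5,0,0.8,0,0,0],
    [0,-5.4,0,1.4,0,0,0],
    [0,-5.3,0,1.9,0,0,0],
    [0,-5.0,0,2.4,0,0,0],
    [0,-4.8,0,2.9,0,0,0],
    [0,-4.5,0,3.4,0,0,0],
    [0,-4.1,0,3.8,0,0,0],
    [0,-3.7,0,4.2,0,0,0],
    [0,-3.3,0,4.6,0,0,0],
    [0,-2.8,0,4.9,0,0,0],
    [0,-1.5,0,2.0,0,0,0],
  ],
)

```text
time_s: 18.5
tool_pos: [0.6585, -0.1093, 0.0392]
tool_rot: [-179.9, -0.1, 94.3]
force: [0.4, 5.9, 0.0]
grip_width: 0.0111
```

>>> send_rows(
  plan=[
    [0,0,0,0,0,0,0],
    [0,0,0,0,0,0,0],
    [0,0,0,0,0,0,0],
  ],
)

```text
time_s: 18.8
tool_pos: [0.6584, -0.1094, 0.0392]
tool_rot: [-179.9, -0.1, 94.3]
force: [2.2, 5.1, -2.1]
grip_width: 0.0115
```

>>> send_rows(
  plan=[
    [40,0,0,0,0,0,0],
    [40,0,0,0,0,0,0],
    [40,0,0,0,0,0,0],
    [40,0,0,-45,0,0,0],
    [40,0,0,-46,0,0,0],
    [40,37.2,0,0,0,0,0],
    [40,37.2,0,0,0,0,0],
    [40,37.2,0,0,0,0,0],
    [40,37.2,0,0,0,0,0],
    [40,37.4,0.4,0,0,0,0.004],
    [40,0,0,0,0,0,0],
    [40,0,0,0,0,0,0],
  ],
)

```text
time_s: 20.0
tool_pos: [0.6451, 0.0752, 0.1309]
tool_rot: [-180.0, 0.1, 94.2]
force: [-0.4, -0.9, -0.1]
grip_width: 0.04
```

>>> send_rows(
  plan=[
    [40,0,0,28.6,0,0,0],
    [40,0,0,28.6,0,0,0],
    [40,0,0,0,0,0,0],
    [0,0,0,0,0,0,0],
    [0,0,0,0,0,0,0],
    [0,0,0,0,0,0,0],
    [0,0,0,0,0,0,0],
    [0,0,0,0,0,0,0],
  ],
)

```text
time_s: 20.8
tool_pos: [0.6476, 0.075, 0.0752]
tool_rot: [179.7, -0.0, 94.0]
force: [4.3, 0.3, -0.5]
grip_width: 0.0098
```

>>> send_rows(
  plan=[
    [0,5.8,0,0.3,0,0,0],
    [0,5.7,0,0.8,0,0,0],
    [0,5.6,0,1.4,0,0,0],
    [0,5.5,0,2.0,0,0,0],
    [0,5.2,0,2.5,0,0,0],
    [0,5.0,0,3.0,0,0,0],
    [0,4.6,0,3.5,0,0,0],
    [0,4.3,0,3.9,0,0,0],
    [0,3.8,0,4.3,0,0,0],
    [0,3.4,0,4.7,0,0,0],
    [0,2.9,0,5.0,0,0,0],
    [0,2,0,2.5,0,0,0],
  ],
)

```text
time_s: 22.0
tool_pos: [0.6443, 0.1268, 0.0409]
tool_rot: [179.7, 0.1, 94.0]
force: [5.1, -4.3, 0.3]
grip_width: 0.0108
```

>>> send_rows(
  plan=[
    [0,0,0,0,0,0,0],
    [0,0,0,0,0,0,0],
    [40,0,0,0,0,0,0],
    [40,0,0,0,0,0,0],
    [40,0,0,0,0,0,0],
  ],
)

```text
time_s: 22.5
tool_pos: [0.6406, 0.1292, 0.0396]
tool_rot: [-179.9, -0.0, 94.1]
force: [-0.0, 0.7, 0.2]
grip_width: 0.0277
```

```bash
python3 - <<'E'
from h import *
o=env.get_obs();p=o["tool_pos"];print(p,o["tool_rot"])
plan([(p[0],p[1],.25,94),(.652,-.07,.25,94)])
E
```

```text
[0.64056158 0.12916086 0.03959884] [-1.79900789e+02 -1.72352951e-02  9.40838613e+01]
  shift x5: [0.0, 0.0, -42.08] total [0.0, 0.0, -210.4]
  shift x5: [-39.89, -0.5, -0.0] total [-199.5, -2.5, -0.0]
```

>>> send_rows(
  plan=[
    [40,0,0,-48,0,0,0],
    [40,0,0,-48,0,0,0],
    [40,0,0,-48,0,0,0],
    [40,0,0,-48,0,0,0],
    [40,0,0,-48,0,0,0],
    [40,-39,1.5,0,0,0,0],
    [40,-39,1.5,0,0,0,0],
    [40,-39,1.5,0,0,0,0],
    [40,-39,1.5,0,0,0,0],
    [40,-14,0,0,0,0,0],
    [40,0,0,0,0,0,0],
    [40,0,0,0,0,0,0],
  ],
)

```text
time_s: 23.7
tool_pos: [0.6592, -0.0382, 0.2795]
tool_rot: [-180.0, -0.1, 94.2]
force: [0.2, 1.4, 0.4]
grip_width: 0.0403
```

>>> send_rows(
  plan=[
    [40,0,0,0,0,0,0],
    [40,0,0,0,0,0,0],
    [40,0,0,0,0,0,0],
  ],
)

```text
time_s: 24.0
tool_pos: [0.6594, -0.0388, 0.2798]
tool_rot: [-180.0, -0.0, 94.2]
force: [-0.5, -0.5, -0.5]
grip_width: 0.0402
```

```bash
python3 - <<'E'
from h import *
o=env.get_obs();print(o["tool_pos"],o["tool_rot"])
cal=KD("wrist"); np.save("cal5.npy",np.array(cal,dtype=object),allow_pickle=True)
im=env.read_camera("wrist")[:,:,::-1]; cv2.imwrite("pics/w5.png",im); crop(im,(190,0,490,230),2.6,"pics/w5b.png")
C=T2(.6518,.008,np.radians(3.7))
P=C([[0,.068+.0588,.065],[0,-.068-.0588,.065],[0,.022,.108],[0,-.022,.108],[0,.044,.074],[0,-.044,.074]]); print(((proj("wrist",P,cal)-[190,0])*2.6).round(1))
E
```

```text
[ 0.65943545 -0.03884494  0.2798121 ] [-1.79989997e+02 -2.67025027e-02  9.41870932e+01]
[[322.4  23.9]
 [318.9 628.7]
 [319.6 296.9]
 [319.  414.6]
 [320.9 241.4]
 [319.6 455.7]]
```

View pics/w5b.png

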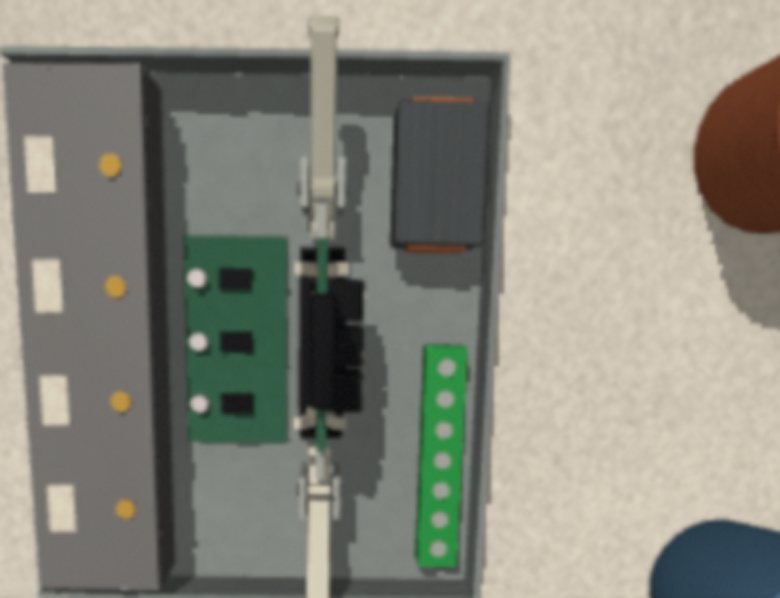

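```bash
python3 - <<'E'
from h import *
plan([(.651,.0095,.15,94),(.651,.0095,.078,94),(.651,.0095,.28,94),(.495,-.46,.28,94)])
E
```

```text
shift x4: [12.32, -1.25, 32.46] total [49.3, -5.0, 129.9]
  shift x2: [0.0, -0.0, 36.0] total [0.0, -0.0, 72.0]
  shift x5: [0.0, 0.0, -40.4] total [0.0, 0.0, -202.0]
  shift x11: [-41.59, -17.12, -0.0] total [-457.5, -188.4, -0.0]
```

>>> send_rows(
  plan=[
    [34,12.3,-1.3,32.5,0,0,0],
    [34,12.3,-1.3,32.5,0,0,0],
    [34,12.3,-1.3,32.5,0,0,0],
    [34,12.3,-1.2,32.5,0,0,0],
    [34,0,0,0,0,0,0],
    [34,0,0,30,0,0,0],
    [34,0,0,30,0,0,0],
    [34,0,0,12,0,0,0],
    [34,0,0,0,0,0,0],
    [34,0,0,0,0,0,0],
  ],
  grip_force=30,
)

```text
time_s: 25.05
tool_pos: [0.6521, 0.0078, 0.0797]
tool_rot: [179.9, 0.0, 94.0]
force: [0.5, -0.6, 0.0]
grip_width: 0.0339
```

>>> send_rows(
  plan=[
    [0,0,0,0,0,0,0],
    [0,0,0,0,0,0,0],
    [0,0,0,0,0,0,0],
    [0,0,0,0,0,0,0],
    [0,0,0,0,0,0,0],
    [0,0,0,0,0,0,0],
  ],
)

```text
time_s: 25.65
tool_pos: [0.6511, 0.0082, 0.0783]
tool_rot: [180.0, 0.0, 94.0]
force: [-0.2, 0.7, 2.6]
grip_width: 0.0098
```

>>> send_rows(
  plan=[
    [0,0,0,-8,0,0,0],
    [0,0,0,-12,0,0,0],
    [0,0,0,-20,0,0,0],
    [0,0,0,-40,0,0,0],
    [0,0,0,-40,0,0,0],
    [0,0,0,-40,0,0,0],
    [0,0,0,-42,0,0,0],
    [0,0,0,0,0,0,0],
  ],
)

```text
time_s: 26.45
tool_pos: [0.6531, 0.0079, 0.2884]
tool_rot: [179.4, 0.0, 94.0]
force: [1.0, -0.1, -0.5]
grip_width: 0.0101
```

>>> send_rows(
  plan=[
    [0,-41.6,-17.1,0,0,0,0],
    [0,-41.6,-17.1,0,0,0,0],
    [0,-41.6,-17.1,0,0,0,0],
    [0,-41.6,-17.1,0,0,0,0],
    [0,-41.6,-17.1,0,0,0,0],
    [0,-41.6,-17.1,0,0,0,0],
    [0,-41.6,-17.1,0,0,0,0],
    [0,-41.6,-17.1,0,0,0,0],
    [0,-41.6,-17.1,0,0,0,0],
    [0,-41.6,-17.1,0,0,0,0],
    [0,-41.6,-17.1,0,0,0,0],
    [0,0,0,0,0,0,0],
  ],
)

```text
time_s: 27.65
tool_pos: [0.4885, -0.4692, 0.2793]
tool_rot: [-179.6, 0.2, 93.4]
force: [-0.9, -0.6, -0.8]
grip_width: 0.0095
```

>>> send_rows(
  plan=[
    [0,0,0,0,0,0,0],
    [0,0,0,0,0,0,0],
    [0,0,0,0,0,0,0],
    [0,0,0,0,0,0,0],
  ],
)

```text
time_s: 28.05
tool_pos: [0.4966, -0.4601, 0.28]
tool_rot: [180.0, -0.0, 94.2]
force: [0.2, -0.0, -2.8]
grip_width: 0.0097
```

```bash
python3 - <<'E'
from h import *
o=env.get_obs();print(o["tool_pos"],o["tool_rot"],o["grip_width"],o["qpos"][6])
cal=KD("wrist"); np.save("cal6.npy",np.array(cal,dtype=object),allow_pickle=True)
im=env.read_camera("wrist")[:,:,::-1]; cv2.imwrite("pics/w6.png",im); crop(im,(190,0,450,240),2.5,"pics/w6b.png")
C=T2(.495,-.367,0)
P=C([[-.075,.058,.018],[.075,.058,.018],[.075,-.058,.018],[-.075,-.058,.018]]+[[x,y,.064] for x in(-.053,-.037,-.008,.008,.037,.053) for y in(.037,-.037)]); print(((proj("wrist",P,cal)-[190,0])*2.5).round(0).tolist())
E
```

```text
[ 0.49655952 -0.46006053  0.27997808] [ 1.79985419e+02 -3.13953845e-02  9.41957610e+01] 0.009706756221753406 50.854394948567055
[[178.0, 96.0], [496.0, 121.0], [467.0, 368.0], [170.0, 346.0], [211.0, 129.0], [204.0, 308.0], [249.0, 132.0], [240.0, 311.0], [317.0, 137.0], [305.0, 315.0], [355.0, 140.0], [341.0, 318.0], [423.0, 146.0], [406.0, 323.0], [461.0, 149.0], [442.0, 326.0]]
```

View pics/w6b.png

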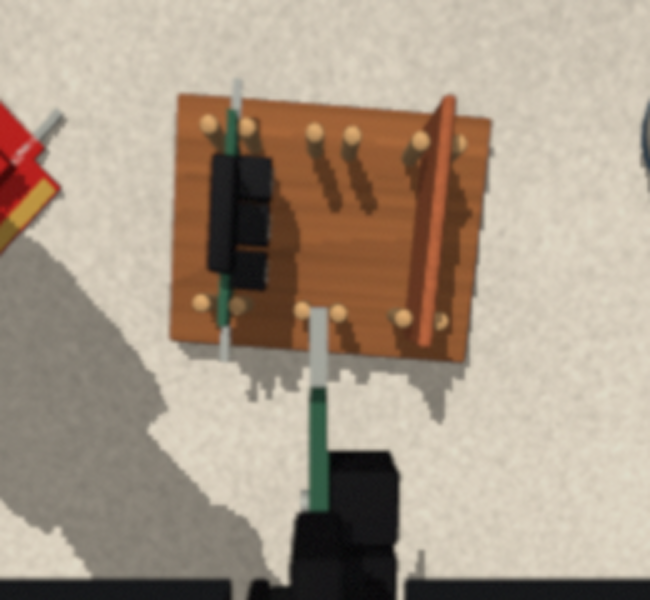

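```bash
python3 - <<'E'
from h import *
from scipy.optimize import least_squares
cal=tuple(np.array(c,float) for c in np.load("cal6.npy",allow_pickle=True))
M=np.array([[-.075,.058,.018],[.075,.058,.018],[.075,-.058,.018],[-.075,-.058,.018],[-.053,.037,.064],[-.053,-.037,.064],[-.037,.037,.064],[-.008,.037,.064],[-.008,-.037,.064],[.008,.037,.064],[.008,-.037,.064],[.037,.037,.064],[.037,-.037,.064],[.053,.037,.064],[.053,-.037,.064]])
U=np.array([(179,95),(491,119),(466,361),(170,340),(208,124),(200,302),(247,126),(315,132),(302,311),(352,135),(338,313),(421,140),(403,318),(460,143),(441,321)])/2.5+[190,0]
f=lambda v:(proj("wrist",T2(*v)(M),cal)-U).ravel()
r=least_squares(f,[.495,-.367,0]); v=r.x; print("rack",v[:2].round(4),np.degrees(v[2]).round(2),"rms",np.sqrt(np.mean(r.fun**2)).round(2)); np.save("rack.npy",v)
print("dowels only",least_squares(lambda v:f(v)[8:],v).x.round(4))
print("slots",T2(*v)([[-.045,0,0],[0,0,0],[.045,0,0]]).round(4))
# held board: TCP to board
o=env.get_obs(); p=o["tool_pos"]; y=np.radians(o["tool_rot"][2]-90)
for dz in(.058,):
  B=T2(p[0],p[1],y); P=B([[0,.062,p[2]-dz+.026],[0,.044,p[2]-dz+.054]]); print(((proj("wrist",P,cal)-[190,0])*2.5).round(1))
E
```

```text
rack [ 0.4939 -0.365 ] 0.03 rms 0.56
dowels only [ 0.4937 -0.3649 -0.0019]
slots [[ 0.4489 -0.365   0.    ]
 [ 0.4939 -0.365   0.    ]
 [ 0.5389 -0.365   0.    ]]
[[317.4 316.7]
 [317.5 413.1]]
```

```bash
python3 - <<'E'
from h import *
plan([(.4939,-.367,.28,90),(.4939,-.367,.135,90)])
E
```

```text
turn x1: [0.0001, -0.0004, 0.0728]
  shift x3: [31.11, -0.82, -0.0] total [93.3, -2.5, -0.0]
  shift x4: [0.0, -0.0, 36.25] total [0.0, -0.0, 145.0]
```

>>> send_rows(
  plan=[
    [0,0,0,0,0,0,0.0728],
    [0,31.1,-0.8,0,0,0,0],
    [0,31.1,-0.8,0,0,0,0],
    [0,31.1,-0.8,0,0,0,0],
    [0,0,0,36.2,0,0,0],
    [0,0,0,36.2,0,0,0],
    [0,0,0,36.2,0,0,0],
    [0,0,0,36.2,0,0,0],
    [0,0,0,0,0,0,0],
    [0,0,0,0,0,0,0],
    [0,0,0,0,0,0,0],
    [0,0,0,0,0,0,0],
  ],
)

```text
time_s: 29.3
tool_pos: [0.4947, -0.3692, 0.1377]
tool_rot: [179.8, 0.1, 89.9]
force: [-0.6, 0.8, -1.5]
grip_width: 0.0099
```

```bash
python3 - <<'E'
from h import *
o=env.get_obs();p=o["tool_pos"];print(p,o["tool_rot"],o["force"])
cal=KD("wrist")
im=env.read_camera("wrist")[:,:,::-1].copy()
v=np.load("rack.npy")
M=[[x,.037,.064] for x in(-.053,-.037,-.008,.008,.037,.053)]
print(((proj("wrist",T2(*v)(M),cal)-[240,80])*4).round(0).tolist())
crop(im,(240,80,440,230),4,"pics/w7b.png")
E
```

```text
[ 0.49471167 -0.36922554  0.137705  ] [1.79793834e+02 1.26136419e-01 8.98887941e+01] [-0.6209274   0.75041884 -1.46140501]
[[1.0, 298.0], [92.0, 298.0], [256.0, 297.0], [347.0, 297.0], [511.0, 296.0], [602.0, 296.0]]
```

View pics/w7b.png

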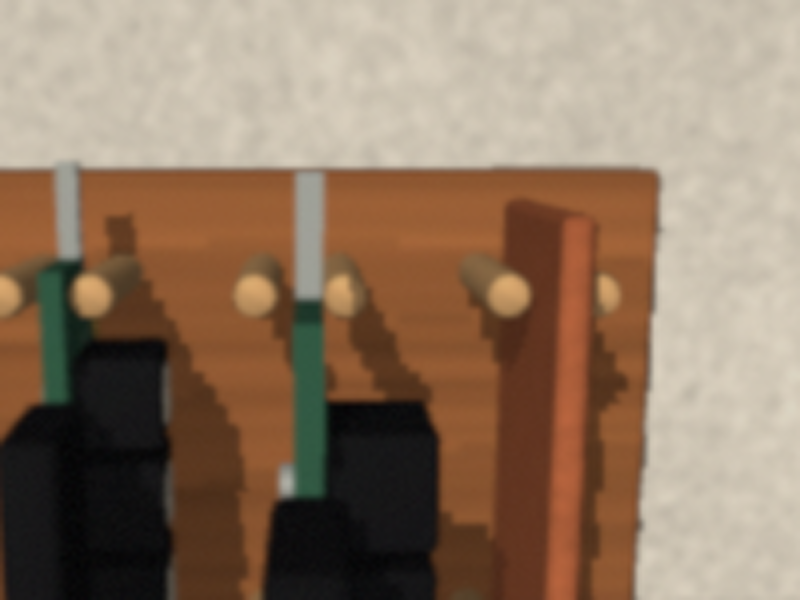

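>>> send_rows(
  plan=[
    [0,0,-0.6,0,0,0,0],
    [0,0,0,0,0,0,0],
    [0,0,0,0,0,0,0],
    [0,0,0,0,0,0,0],
  ],
)

```text
time_s: 29.75
tool_pos: [0.4928, -0.3682, 0.1351]
tool_rot: [-180.0, 0.0, 89.9]
force: [0.4, 0.3, -1.1]
grip_width: 0.0096
```

>>> send_rows(
  plan=[
    [0,0,0.5,10,0,0,0],
    [0,0,0,12,0,0,0],
    [0,0,0,12,0,0,0],
    [0,0,0,10,0,0,0],
    [0,0,0,8,0,0,0],
    [0,0,0,4,0,0,0],
    [0,0,0,1,0,0,0],
    [0,0,0,0,0,0,0],
    [0,0,0,0,0,0,0],
  ],
)

```text
time_s: 30.65
tool_pos: [0.4934, -0.3685, 0.0782]
tool_rot: [180.0, 0.0, 89.9]
force: [0.5, -0.2, -1.7]
grip_width: 0.0097
```

>>> send_rows(
  plan=[
    [0,0,0,1.5,0,0,0],
    [0,0,0,1,0,0,0],
    [0,0,0,0,0,0,0],
    [0,0,0,0,0,0,0],
  ],
)

```text
time_s: 31.05
tool_pos: [0.4938, -0.3685, 0.078]
tool_rot: [179.9, 0.0, 89.9]
force: [-2.7, 3.1, 10.9]
grip_width: 0.0096
```

>>> send_rows(
  plan=[
    [24,0,0,0,0,0,0],
    [24,0,0,0,0,0,0],
    [24,0,0,0,0,0,0],
    [24,0,0,-20,0,0,0],
    [24,0,0,-40,0,0,0],
    [24,0,0,0,0,0,0],
    [24,0,0,0,0,0,0],
    [24,0,0,0,0,0,0],
    [24,0,0,0,0,0,0],
  ],
)

```text
time_s: 31.95
tool_pos: [0.4925, -0.3677, 0.134]
tool_rot: [-179.9, -0.1, 89.9]
force: [0.0, 0.4, -0.2]
grip_width: 0.024
```

```bash
python3 - <<'E'
from h import *
o=env.get_obs();p=o["tool_pos"];print(p,o["tool_rot"],o["force"],o["grip_width"])
plan([(.4489,-.365,p[2],90),(.4489,-.365,.076,90)])
E
```

```text
[ 0.49251412 -0.36766597  0.13402888] [-1.79866650e+02 -6.86294444e-02  8.98851617e+01] [ 0.04755942  0.44569978 -0.17245929] 0.024037409737672724
  shift x1: [2.67, -43.61, -0.0] total [2.7, -43.6, -0.0]
  shift x2: [0.0, -0.0, 29.01] total [0.0, -0.0, 58.0]
```

```bash
python3 - <<'E'
from h import *
cal=tuple(np.array(c,float) for c in np.load("cal6.npy",allow_pickle=True))
e=onz("wrist",np.array([(237.5,80),(225,361)])/2.5+[190,0],.044,cal); print("ears",e.round(4),e.mean(0).round(4))
h=onz("wrist",np.array([(230,154),(213,154),(226,272),(208,272)])/2.5+[190,0],.106,cal); print("handle",h.round(4),h.mean(0).round(4))
E
```

```text
ears [[ 0.4501 -0.3057  0.044 ]
 [ 0.4504 -0.4283  0.044 ]] [ 0.4503 -0.367   0.044 ]
handle [[ 0.455  -0.3452  0.106 ]
 [ 0.4486 -0.3457  0.106 ]
 [ 0.4556 -0.3884  0.106 ]
 [ 0.4486 -0.3889  0.106 ]] [ 0.4519 -0.3671  0.106 ]
```

>>> send_rows(
  plan=[
    [24,-1.3,-41.2,0,0,0,0],
    [24,0,0,0,0,0,0],
    [24,0,0,0,0,0,0],
    [24,0,0,0,0,0,0],
  ],
)

```text
time_s: 32.35
tool_pos: [0.4526, -0.3691, 0.1352]
tool_rot: [-180.0, -0.0, 89.9]
force: [-0.3, 0.6, -0.9]
grip_width: 0.024
```

>>> send_rows(
  plan=[
    [24,0,0,20,0,0,0],
    [24,0,0,20,0,0,0],
    [24,0,0,16,0,0,0],
    [24,0,0,0,0,0,0],
    [24,0,0,0,0,0,0],
    [24,0,0,0,0,0,0],
  ],
)

```text
time_s: 32.95
tool_pos: [0.453, -0.3699, 0.0806]
tool_rot: [179.9, 0.1, 89.9]
force: [-0.1, -0.6, -0.1]
grip_width: 0.024
```

>>> send_rows(
  plan=[
    [24,0.9,-1.5,2.3,0,0,0],
    [24,0,0,0,0,0,0],
    [24,0,0,0,0,0,0],
    [0,0,0,0,0,0,0],
    [0,0,0,0,0,0,0],
    [0,0,0,0,0,0,0],
    [0,0,0,0,0,0,0],
    [0,0,0,0,0,0,0],
    [0,0,0,0,0,0,0],
  ],
  grip_force=30,
)

```text
time_s: 33.85
tool_pos: [0.4505, -0.3686, 0.0773]
tool_rot: [-180.0, 0.0, 89.9]
force: [-1.5, 0.9, 1.4]
grip_width: 0.0098
```

>>> send_rows(
  plan=[
    [0,0,0,-8,0,0,0],
    [0,0,0,-12,0,0,0],
    [0,0,0,-20,0,0,0],
    [0,0,0,-40,0,0,0],
    [0,0,0,-40,0,0,0],
    [0,0,0,-40,0,0,0],
    [0,0,0,-40,0,0,0],
    [0,0,0,0,0,0,0],
    [0,0,0,0,0,0,0],
    [0,0,0,0,0,0,0],
    [0,0,0,0,0,0,0],
  ],
)

```text
time_s: 34.95
tool_pos: [0.4499, -0.3679, 0.2755]
tool_rot: [-179.8, -0.1, 89.9]
force: [0.0, 0.3, -0.8]
grip_width: 0.0093
```

```bash
python3 - <<'E'
from h import *
o=env.get_obs();p=o["tool_pos"];print(p,o["tool_rot"],o["force"],o["grip_width"])
im=env.read_camera("wrist")[:,:,::-1]; cv2.imwrite("pics/w8.png",im)
a=cv2.imread("pics/w6.png")
f=lambda i:cv2.resize(i[80:250,260:360],None,fx=3.5,fy=3.5,interpolation=cv2.INTER_CUBIC)
cv2.imwrite("pics/w8c.png",np.hstack([f(a),f(im)]))
plan([(.6511,.0082,.28,94)])
E
```

```text
[ 0.44987241 -0.3679041   0.27554721] [-1.79840768e+02 -9.43785233e-02  8.98855683e+01] [ 0.04287761  0.29230543 -0.814718  ] 0.009329393668531515
  turn x1: [-0.0026, -0.0016, -0.0718]
  shift x10: [36.13, 22.69, -0.44] total [361.3, 226.9, -4.4]
```

View pics/w8c.png

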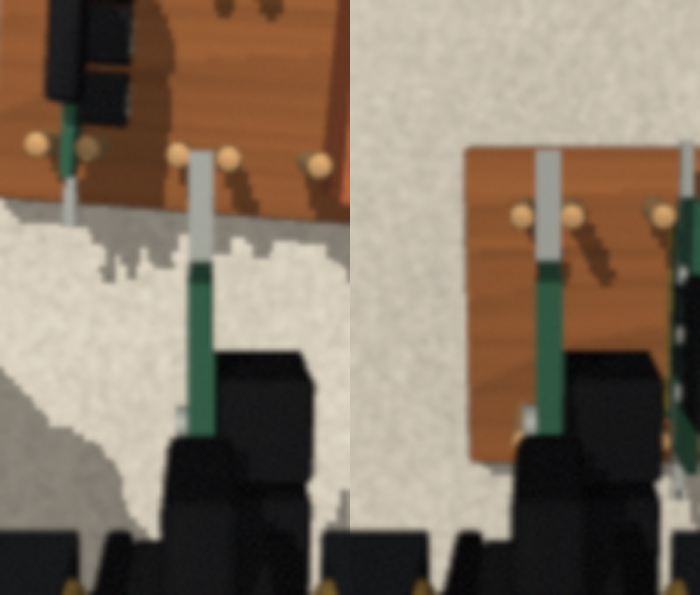

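The new board's ear tip sits at the same row (150) as the old one's did, so the grasp offset is identical. I'll insert at the recorded TCP (0.6511, 0.0082).

>>> send_rows(
  plan=[
    [0,0,0,0,0,0,-0.0718],
    [0,36.1,22.7,0,0,0,0],
    [0,36.1,22.7,0,0,0,0],
    [0,36.1,22.7,0,0,0,0],
    [0,36.1,22.7,0,0,0,0],
    [0,36.1,22.7,0,0,0,0],
    [0,36.1,22.7,0,0,0,0],
    [0,36.1,22.7,0,0,0,0],
    [0,36.1,22.7,0,0,0,0],
    [0,36.1,22.7,0,0,0,0],
    [0,36.4,22.7,0,0,0,0],
    [0,0,0,0,0,0,0],
  ],
)

```text
time_s: 36.2
tool_pos: [0.6529, 0.0174, 0.2746]
tool_rot: [-179.9, -0.3, 94.6]
force: [0.5, 0.6, -1.7]
grip_width: 0.0096
```

>>> send_rows(
  plan=[
    [0,0,0,35,0,0,0],
    [0,0,0,35,0,0,0],
    [0,0,0,35,0,0,0],
    [0,0,0,20,0,0,0],
    [0,0,0,0,0,0,0],
    [0,0,0,0,0,0,0],
    [0,0,0,0,0,0,0],
    [0,0,0,0,0,0,0],
  ],
)

```text
time_s: 37.0
tool_pos: [0.6529, 0.0076, 0.1541]
tool_rot: [179.8, 0.0, 94.0]
force: [0.1, 0.3, -1.4]
grip_width: 0.0095
```

```bash
python3 - <<'E'
from h import *
o=env.get_obs();p=o["tool_pos"];print(p,o["tool_rot"],o["force"],o["grip_width"])
plan([(.6511,.0082,.13,94.0)])
E
```

```text
[0.65292509 0.00760722 0.15413866] [1.79830083e+02 4.00956990e-03 9.39920693e+01] [ 0.05803125  0.27999745 -1.38851988] 0.009493079301360518
  shift x1: [0.72, -1.78, 24.14] total [0.7, -1.8, 24.1]
```

>>> send_rows(
  plan=[
    [0,0.7,-1.8,24,0,0,0],
    [0,0,0,0,0,0,0],
    [0,0,0,0,0,0,0],
    [0,0,0,0,0,0,0],
    [0,0,0,0,0,0,0],
  ],
)

```text
time_s: 37.5
tool_pos: [0.6508, 0.0082, 0.1295]
tool_rot: [179.9, 0.0, 94.0]
force: [0.2, -0.6, -1.1]
grip_width: 0.0098
```

Aligned. Lowering slowly in two stages.

>>> send_rows(
  plan=[
    [0,0,0,8,0,0,0],
    [0,0,0,8,0,0,0],
    [0,0,0,8,0,0,0],
    [0,0,0,4,0,0,0],
    [0,0,0,0,0,0,0],
    [0,0,0,0,0,0,0],
  ],
)

```text
time_s: 38.1
tool_pos: [0.6507, 0.0083, 0.0999]
tool_rot: [179.9, 0.0, 94.0]
force: [3.9, 0.3, -4.9]
grip_width: 0.0096
```

>>> send_rows(
  plan=[
    [0,0,0,4,0,0,0],
    [0,0,0,4,0,0,0],
    [0,0,0,4,0,0,0],
    [0,0,0,3,0,0,0],
    [0,0,0,0,0,0,0],
    [0,0,0,0,0,0,0],
  ],
)

```text
time_s: 38.7
tool_pos: [0.6508, 0.0084, 0.0851]
tool_rot: [179.9, -0.0, 94.0]
force: [5.8, -0.1, -1.5]
grip_width: 0.01
```

>>> send_rows(
  plan=[
    [0,0,0.7,2,0,0,0],
    [0,0,0,2,0,0,0],
    [0,0,0,2,0,0,0],
    [0,0,0,1,0,0,0],
    [0,0,0,0,0,0,0],
    [0,0,0,0,0,0,0],
  ],
)

```text
time_s: 39.3
tool_pos: [0.6509, 0.0083, 0.0782]
tool_rot: [180.0, 0.0, 94.0]
force: [5.0, 0.4, 0.2]
grip_width: 0.0098
```

>>> send_rows(
  plan=[
    [0,0,0.6,1,0,0,0],
    [0,0,0,1,0,0,0],
    [0,0,0,0,0,0,0],
    [0,0,0,0,0,0,0],
  ],
)

```text
time_s: 39.7
tool_pos: [0.6512, 0.0083, 0.0771]
tool_rot: [-180.0, -0.0, 94.0]
force: [3.1, -1.2, 5.3]
grip_width: 0.0097
```

>>> send_rows(
  plan=[
    [30,0,0,0,0,0,0],
    [30,0,0,0,0,0,0],
    [30,0,0,0,0,0,0],
    [40,0,0,-30,0,0,0],
    [40,0,0,-45,0,0,0],
    [40,0,0,0,0,0,0],
    [40,0,0,0,0,0,0],
  ],
)

```text
time_s: 40.4
tool_pos: [0.6515, 0.0083, 0.1522]
tool_rot: [179.9, -0.0, 94.0]
force: [-0.7, -0.2, 0.3]
grip_width: 0.0397
```

```bash
python3 - <<'E'
from h import *
o=env.get_obs();p=o["tool_pos"];print(p,o["tool_rot"],o["force"],o["grip_width"])
plan([(.6586,-.109,p[2],94.0),(.6586,-.109,.0405,94)])
E
```

```text
[0.65147873 0.0083474  0.15216443] [ 1.79940541e+02 -2.59574777e-03  9.39981510e+01] [-0.74104291 -0.17026472  0.30241089] 0.03972851930520376
  shift x3: [-39.19, -0.36, -0.0] total [-117.6, -1.1, -0.0]
  shift x3: [0.0, -0.0, 37.22] total [0.0, -0.0, 111.7]
```

>>> send_rows(
  plan=[
    [40,-39.2,-0.4,0,0,0,0],
    [40,-39.2,-0.4,0,0,0,0],
    [40,-39.2,-0.3,0,0,0,0],
    [40,0,0,0,0,0,0],
    [40,0,0,0,0,0,0],
    [40,0,0,37,0,0,0],
    [40,0,0,37,0,0,0],
    [40,0,0,30,0,0,0],
    [40,0,0,6.5,0,0,0],
    [40,0,0,0,0,0,0],
    [40,0,0,0,0,0,0],
    [40,0,0,0,0,0,0],
  ],
)

```text
time_s: 41.6
tool_pos: [0.66, -0.109, 0.0428]
tool_rot: [179.8, 0.0, 94.0]
force: [-0.1, -0.2, 0.5]
grip_width: 0.0398
```

>>> send_rows(
  plan=[
    [0,0,0,0,0,0,0],
    [0,0,0,0,0,0,0],
    [0,0,0,0,0,0,0],
    [0,0,0,0,0,0,0],
    [0,0,0,0,0,0,0],
  ],
  grip_force=25,
)

```text
time_s: 42.1
tool_pos: [0.6586, -0.1091, 0.0408]
tool_rot: [180.0, 0.0, 94.0]
force: [0.8, -0.1, 1.2]
grip_width: 0.0104
```

>>> send_rows(
  plan=[
    [0,2.8,0,-4.9,0,0,0],
    [0,3.3,0,-4.6,0,0,0],
    [0,3.7,0,-4.2,0,0,0],
    [0,4.1,0,-3.8,0,0,0],
    [0,4.5,0,-3.4,0,0,0],
    [0,4.8,0,-2.9,0,0,0],
    [0,5.0,0,-2.4,0,0,0],
    [0,5.3,0,-1.9,0,0,0],
    [0,5.4,0,-1.4,0,0,0],
    [0,5.5,0,-0.8,0,0,0],
    [0,5.6,0,-0.3,0,0,0],
    [0,2,0,0,0,0,0],
  ],
)

```text
time_s: 43.3
tool_pos: [0.6558, -0.0584, 0.0744]
tool_rot: [179.9, 0.1, 94.0]
force: [-1.2, -7.4, 10.6]
grip_width: 0.0103
```

>>> send_rows(
  plan=[
    [0,0,0,0,0,0,0],
    [0,0,0,0,0,0,0],
    [0,0,0,0,0,0,0],
  ],
)

```text
time_s: 43.6
tool_pos: [0.6558, -0.0586, 0.0744]
tool_rot: [179.8, 0.1, 93.9]
force: [-0.9, -6.0, 10.0]
grip_width: 0.0103
```

>>> send_rows(
  plan=[
    [40,0,0,0,0,0,0],
    [40,0,0,0,0,0,0],
    [40,0,0,0,0,0,0],
    [40,0,0,-38,0,0,0],
    [40,0,0,-38,0,0,0],
    [40,37,0,0,0,0,0],
    [40,37,0,0,0,0,0],
    [40,37,0,0,0,0,0],
    [40,37,0,0,0,0,0],
    [40,36,0,0,0,0,0],
    [40,0,0,0,0,0,0],
    [40,0,0,0,0,0,0],
  ],
)

```text
time_s: 44.8
tool_pos: [0.6408, 0.1287, 0.1464]
tool_rot: [-179.9, -0.0, 94.2]
force: [0.1, -1.5, -1.1]
grip_width: 0.0398
```

```bash
python3 - <<'E'
from h import *
o=env.get_obs();p=o["tool_pos"];print(p,o["tool_rot"])
plan([(.6435,.1275,.0415,94)])
E
```

```text
[0.64076928 0.12869295 0.14642702] [-1.79873260e+02 -2.64972176e-02  9.42137365e+01]
  shift x3: [-0.46, 0.88, 34.98] total [-1.4, 2.6, 104.9]
```

>>> send_rows(
  plan=[
    [40,-0.4,1,35,0,0,0],
    [40,-0.4,0.8,35,0,0,0],
    [40,0,0,28,0,0,0],
    [40,0,0,6,0,0,0],
    [40,0,0,0,0,0,0],
    [40,0,0,0,0,0,0],
    [40,0,0,0,0,0,0],
    [0,0,0,0,0,0,0],
    [0,0,0,0,0,0,0],
    [0,0,0,0,0,0,0],
    [0,0,0,0,0,0,0],
    [0,0,0,0,0,0,0],
  ],
)

```text
time_s: 46.0
tool_pos: [0.6447, 0.1258, 0.0436]
tool_rot: [179.9, -0.0, 94.0]
force: [1.0, 0.5, -0.9]
grip_width: 0.0104
```

>>> send_rows(
  plan=[
    [0,-2.7,0,-4.6,0,0,0],
    [0,-3.2,0,-4.4,0,0,0],
    [0,-3.7,0,-4.0,0,0,0],
    [0,-4.1,0,-3.7,0,0,0],
    [0,-4.4,0,-3.3,0,0,0],
    [0,-4.7,0,-2.8,0,0,0],
    [0,-4.9,0,-2.3,0,0,0],
    [0,-5.2,0,-1.9,0,0,0],
    [0,-5.3,0,-1.4,0,0,0],
    [0,-5.4,0,-0.8,0,0,0],
    [0,-5.5,0,-0.3,0,0,0],
    [0,-3,0,0,0,0,0],
  ],
)

```text
time_s: 47.2
tool_pos: [0.6478, 0.0749, 0.075]
tool_rot: [179.9, -0.1, 94.0]
force: [0.6, 7.3, 6.8]
grip_width: 0.0102
```

>>> send_rows(
  plan=[
    [0,0,0,0,0,0,0],
    [0,0,0,0,0,0,0],
    [0,0,0,0,0,0,0],
  ],
)

```text
time_s: 47.5
tool_pos: [0.6477, 0.075, 0.0749]
tool_rot: [179.9, -0.1, 94.0]
force: [0.7, 4.2, 6.2]
grip_width: 0.01
```

>>> send_rows(
  plan=[
    [40,0,0,0,0,0,0],
    [40,0,0,0,0,0,0],
    [40,0,0,0,0,0,0],
    [40,0,0,-50,0,0,0],
    [40,0,0,-50,0,0,0],
    [40,0,0,-50,0,0,0],
    [40,0,0,-50,0,0,0],
    [40,-39,3,0,0,0,0],
    [40,-39,3,0,0,0,0],
    [40,-36,0,0,0,0,0],
    [40,0,0,0,0,0,0],
    [40,0,0,0,0,0,0],
  ],
)

```text
time_s: 48.7
tool_pos: [0.6605, -0.0417, 0.272]
tool_rot: [-179.9, 0.0, 93.8]
force: [-0.5, 0.8, -0.2]
grip_width: 0.0399
```

>>> send_rows(
  plan=[
    [40,0,0,0,0,0,0],
    [40,0,0,0,0,0,0],
    [40,0,0,0,0,0,0],
  ],
)

```text
time_s: 49.0
tool_pos: [0.6613, -0.0381, 0.2726]
tool_rot: [-180.0, -0.0, 94.1]
force: [-0.1, 0.4, 0.7]
grip_width: 0.04
```

```bash
python3 - <<'E'
from h import *
o=env.get_obs();print(o["tool_pos"],o["tool_rot"])
cal=KD("wrist")
im=env.read_camera("wrist")[:,:,::-1]; cv2.imwrite("pics/w9.png",im); crop(im,(190,0,490,230),2.6,"pics/w9b.png")
C=T2(.651,.0097,np.radians(4)); pr=lambda P:((proj("wrist",C(P),cal)-[190,0])*2.6).round(1).tolist()
for dz in(0,.004): print(dz,"handle",pr([[0,.022,.1+dz],[0,-.022,.1+dz]]),"ears",pr([[0,.062,.038+dz],[0,-.062,.038+dz]]))
print("tips",pr([[0,.068,.1015],[0,-.068,.1015],[0,.082,.1015],[0,-.082,.1015]]), "tips .1rad", pr([[0,.0746,.1012],[0,-.0746,.1012]]))
E
```

```text
[ 0.66126973 -0.03812635  0.27264859] [-1.79970552e+02 -1.97373391e-02  9.41154928e+01]
0 handle [[312.5, 293.6], [312.8, 411.2]] ears [[315.0, 199.5], [315.5, 480.5]]
0.004 handle [[312.3, 293.5], [312.6, 412.5]] ears [[314.9, 198.4], [315.4, 482.3]]
tips [[312.1, 161.9], [313.0, 527.4], [312.0, 120.1], [313.1, 561.1]] tips .1rad [[312.0, 142.5], [313.1, 543.2]]
```

View pics/w9b.png

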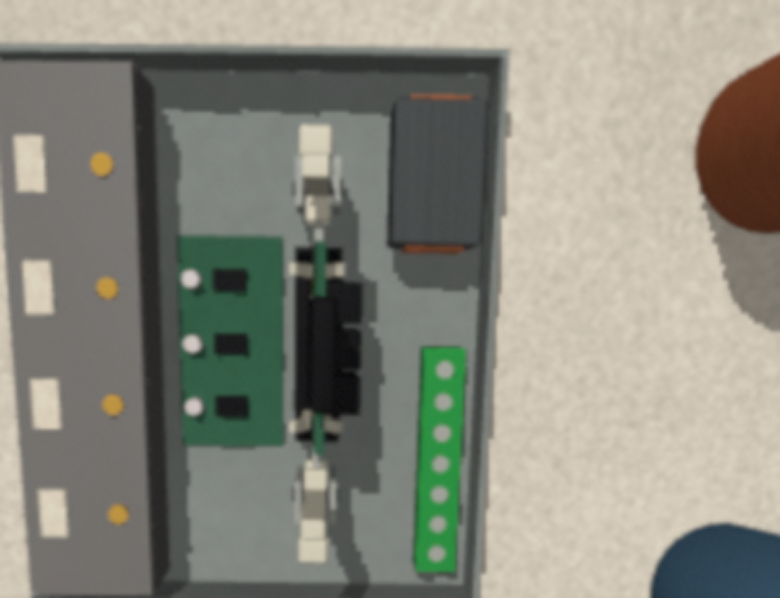

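Both levers are upright: tab ends at rows 124 and 561, predicted 120 and 561. The relays face +x. I'll retreat and compare with the first pictures.

>>> send_rows(
  plan=[
    [40,0,-12,-10,0,0,0],
    [40,35,-18,0,0,0,0],
    [40,38,-18,0,0,0,0],
    [40,38,-18,0,0,0,0],
    [40,38,-18,0,0,0,0],
    [40,38,-18,0,0,0,0],
    [40,38,-18,0,0,0,0],
    [40,38,-18,0,0,0,0],
    [40,38,-15,0,0,0,0],
    [40,38,-15,0,0,0,0],
    [40,38,0,0,0,0,0],
    [40,0,0,0,0,0,0],
  ],
)

```text
time_s: 50.25
tool_pos: [0.4638, 0.331, 0.2836]
tool_rot: [-180.0, -0.2, 94.6]
force: [0.2, 1.2, 0.1]
grip_width: 0.0397
```

>>> send_rows(
  plan=[
    [40,38,0,-20,0,0,0],
    [40,38,0,-20,0,0,0],
    [40,38,0,-20,0,0,0],
    [40,38,0,-20,0,0,0],
    [40,38,0,0,0,0,0],
    [40,0,0,0,0,0,0],
    [40,0,0,0,0,0,0],
    [40,0,0,0,0,0,0],
  ],
)

```text
time_s: 51.05
tool_pos: [0.4551, 0.5126, 0.3633]
tool_rot: [180.0, 0.1, 93.9]
force: [-0.6, -0.2, 0.6]
grip_width: 0.0401
```

```bash
python3 - <<'E'
from h import *
print(env.get_obs()["tool_pos"],env.get_obs()["time_s"])
for c in("scene","side"): cv2.imwrite(f"pics/{c}9.png",env.read_camera(c)[:,:,::-1])
def g(c,b,w,h): l,t,r,d=b; return np.hstack([cv2.resize(cv2.imread(f"pics/{c}{k}.png")[t:d,l:r],(w,h),interpolation=cv2.INTER_CUBIC) for k in(0,9)])
top=np.hstack([g("scene",(320,205,400,290),200,212),g("side",(315,145,375,205),200,212)])
s9=cv2.imread("pics/scene9.png");d9=cv2.imread("pics/side9.png")
R=lambda i,b,w,h:cv2.resize(i[b[1]:b[3],b[0]:b[2]],(w,h),interpolation=cv2.INTER_CUBIC)
bot=np.hstack([R(s9,(120,230,260,390),260,300),R(d9,(335,250,425,340),270,300),R(d9,(190,100,310,230),270,300)])
cv2.imwrite("pics/m9.png",np.vstack([top,bot]))
E
```

```text
[0.45506002 0.51262545 0.36325894] 51.05
```

View pics/m9.png

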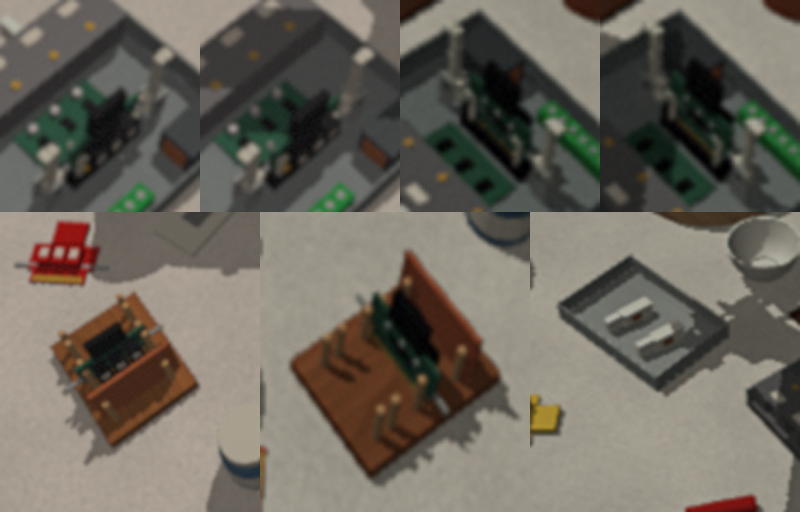

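```bash
python3 - <<'E'
from h import *
C=T2(.651,.0097,np.radians(4))
for c in("scene","side"):
    a=cv2.imread(f"pics/{c}0.png",0);b=cv2.imread(f"pics/{c}9.png",0)
    u,v=proj(c,C([[0,0,.085]]))[0].astype(int); s=9
    u2=proj(c,C([[0,0,.085],[0,0,.089]])); print(c,"4mm up =",(u2[1]-u2[0]).round(2))
    for (x,y,n) in [(u,v,"handle")]+[tuple(q.astype(int))+("tip",) for q in proj(c,C([[0,.072,.1],[0,-.072,.1]]))]:
        f=lambda i:cv2.resize(i,None,fx=8,fy=8,interpolation=cv2.INTER_CUBIC)
        m=cv2.matchTemplate(f(b[y-s-4:y+s+5,x-s-4:x+s+5]),f(a[y-s:y+s+1,x-s:x+s+1]),cv2.TM_CCOEFF_NORMED)
        _,k,_,p=cv2.minMaxLoc(m); print(n,np.array(p)/8-4,round(k,3))
E
```

```text
scene 4mm up = [ 0.16 -0.91]
handle [0.75  0.625] 0.936
tip [0. 0.] 0.856
tip [0.125 0.   ] 0.985
side 4mm up = [ 0.08 -0.87]
handle [ 0.25  -0.125] 0.953
tip [ 0.    -0.125] 0.993
tip [0.125 0.   ] 0.989
```

```bash
python3 - <<'E'
from cell import env
print(env.sign_off())
E
```

```text
the job is handed in; nothing more can be done
None
```

The job is handed in at about 51 s of robot time, with every step done in the order asked. Sign-off gave no verdict.

- **Fuses:** only fuses 2 and 3 were fitted. I pulled both straight out of the front, and the last picture shows them in the tray.
- **Old board:** I swung both levers fully out, lifted the board and stood it upright in the middle slot, the only free one. It felt the rack base at about 11 N.
- **New board:** it went in with its relays facing +x, as the old board's did. I then swung both levers back in until they met their stops at about 5 N.

**Last checks:** compared with the first pictures, both lever tips are within about 0.1 px of where they began. The board handle shows no 4 mm lift, which would be about 0.9 px upward: the side camera shows 0.1 px up, the scene camera 0.6 px down. The two cameras disagree slightly on the handle and shadows changed between the pictures, so the seating depth is inferred mainly from the levers. I saw no sign that the tile, bowl, glaze jar or rib had moved, but I did not measure them.

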